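Brush primer onto leather blocks in their tray

TASK

Lay every stacked-leather block flat into the tray bay cut to its shape, and only then dip the brush's bristle tip into the small open pot and touch the bristle tip to the middle of the top of each block, in tray order: large pear, small pear, disc, rectangular strap block (some may be missing today). Then lay the brush flat in its long bay, either way round; at the end every block must be fully down in its bay (put back any that gets knocked), the pot upright and the other things on the bench left alone.

Things in the scene. Friction and masses are not known exactly. Their poses are not given: they have to be found in the camera images.
- large_pear: Stacked-leather block, natural tan, pear-shaped (two round lobes), 72 long, 18 thick. Origin at the middle of its length on the underside; z up; x along its length to the narrow end. Broad lobe: radius 23 centred at x=-13; narrow lobe: radius 15 centred at x=+21; waist 26 wide. About 60 g. May be absent
- large_nose (a point): end of the large pear's narrow lobe, on the underside (x=+36)
- small_pear: The same in small: 58 long, 18 thick. Broad lobe: radius 18 centred at x=-11; narrow lobe: radius 12 centred at x=+17; waist 21 wide. Origin at the middle of its length on the underside, x to the narrow end. About 45 g. May be absent
- small_nose (a point): end of the small pear's narrow lobe, on the underside (x=+29)
- disc: Round stacked-leather block, 44 in diameter, 18 thick, origin at the centre of the underside, z up, about 50 g. May be absent
- strap: Rectangular stacked-leather block, 60 (x) by 34 (y), 18 thick, origin at the centre of the underside, z up, about 60 g. May be absent
- tray: Plywood tray fixed to the bench, 146 (x) by 264 (y), floor 4 thick, bays 5 deep (wall tops 9 above the bench), 3 to 5 larger than their parts on each side. Origin: centre of the underside; x away from the robot, y left, give or take a small yaw. Four bays in a row on the robot's side, from y=+98 (large pear) through small pear and disc to strap (y=-97); the long brush bay lies behind, along y
- bay_large (a point): centre of the large pear's bay on its floor; the bay is 82 long in tray x and its narrow end is towards the robot (tray -x). A seated block's origin lies here, its narrow end towards tray -x
- bay_large_nose (a point): where the large pear's nose comes to lie
- bay_small (a point): centre of the small pear's bay on its floor, narrow end towards tray -x, as for the large one
- bay_small_nose (a point): where the small pear's nose comes to lie
- bay_disc (a point): centre of the disc's square bay (54 by 54) on its floor
- bay_strap (a point): centre of the strap block's bay on its floor, 70 along tray x by 44 along tray y
- bay_brush (a point): centre of the brush bay on its floor, 176 along tray y by 46 along tray x
- brush: Flat brush lying on the bench, 160 long, 50 g. Origin at mid-length on the underside; x along it to the bristles, z up. Wooden handle 14 wide, 18 high from x=-80 to +30; steel ferrule 26 wide, 14 high to x=52; stiff dark bristles 24 wide, 9 thick to x=80; all on one axis 9 above the underside. Bristles start roughly towards the robot. Held across the handle, it tilts with the gripper
- brush_tip (a point): centre of the bristles' end face (x=80, 9 above the underside)
- pot: Small open steel pot, loose, 400 g, 74 across at the rim, 34 high, wall 3, floor 4 thick; origin at the centre of its underside
- pot_rim (a point): centre of the pot's mouth at rim height (34 above its underside)
- bottle: capped jar, 52 across, 110 high: leave alone
- rings: pile of leather rings, 72 across, 40 high: leave alone
- weight: round dark steel weight, 60 across, 50 high: leave alone
There are look-alikes about, which are no part of the job. What is shaped like the large_pear but yellow is not meant.

How it is judged:
By the outcome, as a careful person would: the job done as asked, in the order asked, and still so for the second after the job is handed in, with the robot touching nothing.
Of large_pear, small_pear, disc, strap only 3 to 4 are there at a start; the rules pass over those that are not, and their reading is None.
At some moment in a run one of large_pear, small_pear, disc, strap may be knocked a few centimetres aside while the robot is not near it.
Once in a run the grip may slacken for a moment while it holds something.
It also fails if it takes over 210 s, if anything falls off the work surface, if the arm or the gripper's body presses on something with over 40 N, if the wrist force passes 120 N, or if a joint passes its speed limit or range.

ROBOT

A 7-joint arm with a two-finger parallel gripper is mounted at the origin on the work surface. World frame = base frame: x ahead of the robot, y to its left, z up, the work surface at z = 0. Lengths are in m, angles in rad, forces in N, time in s.
With the tool pointing down it reaches from about 0.425 to 0.95 m from the base axis. Payload 4.7 kg.
Tool frame: the origin (TCP) lies midway between the tips of the shut fingers; the grasp point (between the pads) lies 19 mm behind it; x points along the fingers, z is the direction in which the jaws open and shut, and the axes are right-handed (so a half turn about x gives the same grasp; the last joint's range is limited). The gripper opens to 85 mm and grips with 20 to 120 N. Pads are 22 mm wide; open, the fingers measure 114 mm over their backs; the gripper's body (76 mm by 85 mm) begins 54 mm behind the grasp point. The pads swing forward as they close: fully open they stand 13 mm farther back than shut.
Start: joints at [1.204, 0.469, -0.049, 1.532, 0.024, 1.141, -0.082], TCP at [0.224, -0.637, 0.206] pointing down, gripper open.
Joint ranges: [-2.59, 2.59], [-0.33, 1.99], [-1.39, 1.29], [0.1, 2.45], [-1.04, 4.18], [0.21, 1.99], [-2.66, 2.66]. Speed limits (rad/s): [2.57, 2.57, 3.14, 3.14, 3.14, 3.14, 3.14].

INTERFACE

Orientations are given as a 3x3 rotation matrix whose columns are the frame's x, y, z axes.
In Python, from cell import monitor, capture, sign_off gives the robot as it stands. The module is installed in compiled form; this text tells all that it offers.
- The arm moves only by the tool carry_out, never from a script. Its argument "rows" is one flat list of numbers, 5 for each row, row after row: the shift along the tool's x, y, z in m, then the turn about the tool's x in degrees, then the finger opening in m, from 0 to 0.0854. In form: [tx, ty, tz, spin, fingers, tx, ty, tz, spin, fingers, ...]. A call has exactly 10 rows; each row shifts and turns the commanded pose from where the row before left it, along the tool's axes as they then stand; what a row does not reach is not made up. A row lasts 1/12 s, in which the tool goes at most 41.7 mm and 7.16 degrees, less where a joint would pass 70% of its speed; a pose out of reach is approached as far as the arm can. A call is refused whole if a number of a shift passes 0.0417 or a number of a turn 7.16, either way. A call with a gripper value outside its range is refused whole. The fingers move at their own pace and stop on an object; "grip_force" is the grip in N (left out, the last holds). Time passes only in rows, so rows that do not move let the fingers close, or fill a call up. It gives the time, the measured TCP pose, the force and the opening at its end, in the units of the state.
- monitor.sense(): the state, without advancing time (a new reading comes with each control period).
- capture(name): name is "side" or "top"; returns a dict with "image" (400x640x3 uint8, red, green, blue), "depth" (400x640 float32, m along the optical axis (not along the pixel's ray), 0 where there is no reading), "fx", "fy", "cx", "cy" (pixels), "world_to_cam" (4x4, takes a point from world to camera coordinates). Camera axes: x right, y down, z forward; pixel columns grow to the right and rows downward; lengths in m; the calibration is good to about 2 mm. A picture is of the moment at which its call begins.
- sign_off(): hands the job in, once; it reports no verdict.
The state is a dict: "time_s": time; "joint_positions": joint angles; "qd": joint speeds; "effort": joint torques, N m; "tool_pos": TCP position; "orientation": TCP orientation; "force": force on the tool from outside, world axes, zero at the start; "moment": the same for the moment, N m; "grip_width": finger opening in m.
Only numpy, scipy, OpenCV 4.12 (cv2) and the standard library are available. Lean on these libraries where they do the work, as an engineer would, in place of code of your own. Each camera call takes 0.05 s, during which the arm holds its last target. There are 200 camera calls.

## Working session

There is one attempt and no reset: what is moved stays moved. The work goes in short steps, Python scripts to look and compute and a tool call to move; the robot and the scene stay as the last step left them, time stands still between calls to the robot, and variables do not carry over. Pictures are saved under pics/ and viewed, about 12 in all and at most 16, crops included, and the job is handed in when it is done.

Besides the shell and the picture viewer there is one more tool, called after "Request:" as name(argument=value, ...), one argument or row to a line, values as JSON. carry_out: Moves the arm, as the interface text tells. Its arguments: {"type":"object","properties":{"rows":{"type":"array"},"grip_force":{"type":"number"}},"required":["rows"]}

```bash
mkdir -p pics; cat > h.py <<'E'
import numpy as np, cv2
from cell import monitor, capture, sign_off
def ray(c,u,v):
    T=np.linalg.inv(c["world_to_cam"]); d=T[:3,:3]@np.array([(u-c["cx"])/c["fx"],(v-c["cy"])/c["fy"],1.]); return T[:3,3],d
def onz(c,u,v,z):
    o,d=ray(c,u,v); return o+d*(z-o[2])/d[2]
def cloud(c):
    v,u=np.mgrid[:400,:640]; d=c["depth"]; P=np.stack([(u-c["cx"])/c["fx"]*d,(v-c["cy"])/c["fy"]*d,d],-1)
    T=np.linalg.inv(c["world_to_cam"]); return P@T[:3,:3].T+T[:3,3]
def proj(c,p):
    q=c["world_to_cam"]@np.append(p,1); return q[0]/q[2]*c["fx"]+c["cx"],q[1]/q[2]*c["fy"]+c["cy"]
def save(img,name): cv2.imwrite("pics/"+name,img[...,::-1])
E
python3 - <<'E'
from h import *
for n in("top","side"):
    c=capture(n); save(c["image"],n+"0.png"); print(n,np.linalg.inv(c["world_to_cam"]).round(3).tolist(),c["fx"],(c["depth"]>0).mean())
s=monitor.sense(); print({k:np.round(v,3).tolist() for k,v in s.items()})
E
```

```text
top [[-0.019, -0.988, 0.154, 0.393], [-1.0, 0.023, 0.02, 0.018], [-0.024, -0.154, -0.988, 1.035], [0.0, 0.0, 0.0, 1.0]] 382.69601296739836 0.996078125
side [[-0.853, -0.352, 0.385, 0.193], [-0.522, 0.604, -0.602, 0.577], [-0.02, -0.715, -0.699, 0.689], [0.0, 0.0, 0.0, 1.0]] 388.8817348235973 0.99592578125
{'time_s': 0.1, 'joint_positions': [1.204, 0.469, -0.049, 1.534, 0.024, 1.141, -0.082], 'qd': [0.001, -0.002, 0.001, -0.003, -0.001, 0.001, 0.0], 'effort': [0.001, -51.151, -0.047, -23.839, 0.011, 0.004, 0.0], 'tool_pos': [0.224, -0.636, 0.205], 'orientation': [[-0.001, 0.943, 0.331], [0.002, 0.331, -0.943], [-1.0, -0.0, -0.002]], 'force': [0.052, -0.303, 1.941], 'moment': [0.04, -0.02, 0.055], 'grip_width': 0.086}
```

View pics/top0.png

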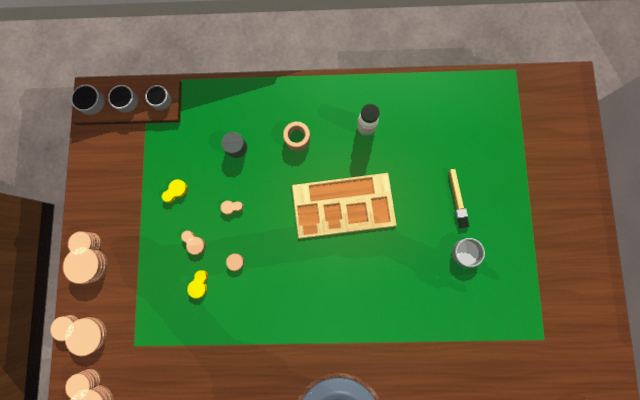

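View pics/side0.png

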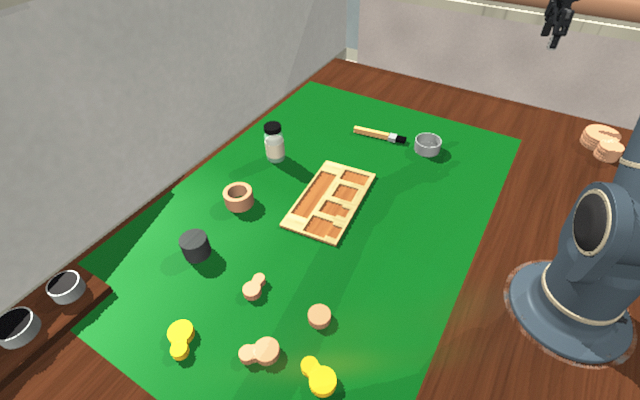

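Top view: candidate blocks are tan pears at (193,242) and (231,208), and a tan disc at (235,262). The yellow pears at (175,190) and (197,285) are decoys. So are the tan rounds on the wood at (82,260), (80,335) and (90,385), and the pots at (85,98) to (157,97). The loose pot is at (468,252), the brush at (459,200) and the tray at (344,205). I see no strap so far.

```bash
cat >> h.py <<'E'
def blobs(c,lo=(0,40,100),hi=(22,160,255),z=0.018,amin=40):
    "tan blobs over the green mat: world centroid, axis, size by ray cast of mask onto plane z"
    hsv=cv2.cvtColor(c["image"],cv2.COLOR_RGB2HSV); m=cv2.inRange(hsv,lo,hi)
    n,l,st,ce=cv2.connectedComponentsWithStats(m); out=[]
    for i in range(1,n):
        if st[i,4]<amin: continue
        v,u=np.nonzero(l==i); P=np.array([onz(c,a,b,z)[:2] for a,b in zip(u,v)])
        r=cv2.minAreaRect((P*1000).astype(np.float32)); out.append((ce[i],st[i,4],P,r))
    return out
E
python3 - <<'E'
from h import *
c=capture("top"); X=cloud(c)
for ce,a,P,r in blobs(c):
    if P[:,0].min()<0.2: continue
    print("px",ce.round(),a,"rect c",np.round(r[0],0),"size",np.round(r[1],0),"ang",round(r[2]),"z",X[int(ce[1]),int(ce[0]),2].round(3))
a=cv2.resize(c["image"][165:305,150:260],None,fx=4,fy=4,interpolation=cv2.INTER_CUBIC)
b=cv2.resize(c["image"][165:305,285:405],None,fx=4,fy=4,interpolation=cv2.INTER_CUBIC)
save(np.hstack([a,b])[:,:800],"crop1.png")
hsv=cv2.cvtColor(c["image"],cv2.COLOR_RGB2HSV)
for p in [(193,242),(235,262),(231,208),(320,190),(310,215),(355,180)]: print(p,hsv[p[1],p[0]],X[p[1],p[0]].round(3))
E
```

```text
px [530.  31.] 49 rect c [1042. -575.] size [26. 39.] ang 65 z -0.751
px [545.  37.] 42 rect c [1015. -613.] size [19. 49.] ang 35 z -0.753
px [341.  39.] 50 rect c [1029.  -40.] size [53. 30.] ang 31 z -0.756
px [574.  38.] 42 rect c [1008. -698.] size [37. 26.] ang 37 z -0.749
px [512.  71.] 3788 rect c [ 943. -360.] size [894. 327.] ang 72 z 0.003
px [526.  47.] 64 rect c [ 985. -559.] size [40. 28.] ang 17 z -0.742
px [608.  45.] 40 rect c [ 988. -787.] size [24. 35.] ang 15 z -0.747
px [281.  69.] 50 rect c [950. 129.] size [69. 18.] ang 88 z -0.753
px [614.  69.] 44 rect c [ 913. -798.] size [43. 23.] ang 78 z -0.739
px [236.  71.] 75 rect c [943. 268.] size [158.   8.] ang 90 z -0.752
px [79. 79.] 69 rect c [936. 718.] size [43. 77.] ang 34 z 0.0
px [155.  73.] 42 rect c [945. 502.] size [67.  9.] ang 88 z -0.75
px [296. 135.] 340 rect c [748.  96.] size [72. 72.] ang 25 z 0.001
px [ 14. 142.] 46 rect c [745. 892.] size [22. 41.] ang 35 z -0.754
px [608. 176.] 44 rect c [ 609. -736.] size [71.  6.] ang 0 z 0.004
px [455. 192.] 88 rect c [ 581. -326.] size [105.  13.] ang 13 z 0.011
px [344. 214.] 1386 rect c [548. -23.] size [143. 250.] ang 6 z 0.01
px [231. 207.] 219 rect c [549. 273.] size [57. 33.] ang 89 z 0.02
px [617. 242.] 41 rect c [ 436. -736.] size [ 6. 67.] ang 90 z -0.002
px [ 84. 258.] 1836 rect c [423. 664.] size [122. 138.] ang 89 z 0.041
px [193. 243.] 356 rect c [457. 379.] size [72. 46.] ang 45 z 0.015
px [235. 262.] 229 rect c [402. 262.] size [43. 42.] ang 89 z 0.021
px [625. 301.] 71 rect c [ 285. -737.] size [  4. 119.] ang 90 z 0.005
(193, 242) [ 15 100 248] [0.456 0.375 0.018]
(235, 262) [ 14 105 242] [0.401 0.261 0.02 ]
(231, 208) [ 16 101 247] [0.546 0.274 0.019]
(320, 190) [ 14 170 225] [0.592 0.033 0.006]
(310, 215) [ 14 170 215] [0.523 0.062 0.008]
(355, 180) [ 15 165 145] [ 0.618 -0.063  0.006]
```

View pics/crop1.png

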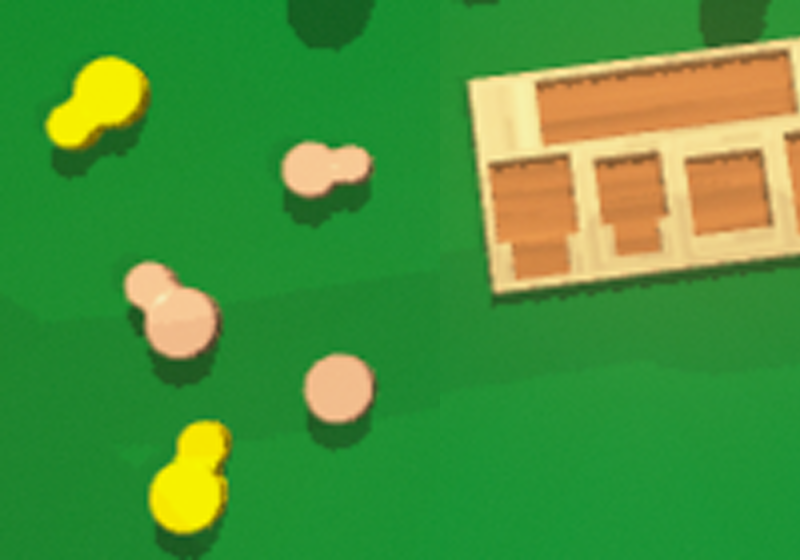

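Crop: three tan blocks, with measured sizes 72x46 (large pear), 57x33 (small pear) and 43 round (disc), all matching the description. The tray bays are empty and there is no strap. Next I fit the tray, bays and axes.

```bash
cat >> h.py <<'E'
def pear(P,R,r,xb,xn):
    "origin and heading from footprint points: centroid, principal axis, sign by the wide end"
    m=P.mean(0); w,V=np.linalg.eigh(np.cov((P-m).T)); a=V[:,1]; t=(P-m)@a
    if abs(t.max())<abs(t.min()): a=-a; t=-t   # narrow end is farther from centroid
    o=m+a*(t.max()+t.min())/2; return o,a,t.max()-t.min()
def go(x,y,z,jaw=None,s=None):
    "shift in tool axes and spin (deg) to bring TCP to x,y,z with jaw axis at world angle jaw (mod 180)"
    s=s or monitor.sense(); R=np.array(s["orientation"]); d=R.T@(np.array([x,y,z])-s["tool_pos"])
    a=np.degrees(np.arctan2(R[1,2],R[0,2])); out=[]
    if jaw is not None:
        # spin + about tool x (down) lowers the world angle
        k=(a-jaw+90)%180-90; out=round(k,1)
    print("at",np.round(s["tool_pos"],4),"jaw",round(a,1),"shift mm",np.round(d*1000,1),"spin",out,"q7",np.round(s["joint_positions"][6],2),"t",round(s["time_s"],1),"F",np.round(s["force"],1),"w",round(s["grip_width"],4))
def tray(c):
    hsv=cv2.cvtColor(c["image"],cv2.COLOR_RGB2HSV); m=cv2.inRange(hsv,(8,30,60),(32,255,255))
    n,l,st,ce=cv2.connectedComponentsWithStats(m); P=cloud(c)
    i=l[188,297] if l[188,297] else l[190,300]
    v,u=np.nonzero(l==i); Q=np.array([onz(c,a,b,.009)[:2] for a,b in zip(u,v)])
    return cv2.minAreaRect((Q*1000).astype(np.float32))
E
python3 - <<'E'
from h import *
c=capture("top"); r=tray(c); print("tray",r)
for ce,a,P,q in blobs(c):
    if 0.35<P[:,0].mean()<0.7 and P[:,1].mean()>0.15 and a<500:
        o,ax,L=pear(P,0,0,0,0); print(ce.round(),"o",o.round(4),"heading",np.degrees(np.arctan2(ax[1],ax[0])).round(1),"L",L.round(4),"mean",P.mean(0).round(4))
# bays
yaw=np.radians(r[2] if r[2]<45 else r[2]-90); C=np.array(r[0])/1000; ex=np.array([np.cos(yaw),np.sin(yaw)]); ey=np.array([-ex[1],ex[0]])
hsv=cv2.cvtColor(c["image"],cv2.COLOR_RGB2HSV); m=cv2.inRange(hsv,(8,150,60),(32,255,255)); n,l,st,ce=cv2.connectedComponentsWithStats(m)
for i in range(1,n):
    if st[i,4]<60: continue
    v,u=np.nonzero(l==i); Q=np.array([onz(c,a,b,.004)[:2] for a,b in zip(u,v)])-C
    if np.abs(Q).max()>.2: continue
    t=np.stack([Q@ex,Q@ey],1)*1000; print("bay px",ce[i].round(),"x",np.percentile(t[:,0],[1,99]).round(),"y",np.percentile(t[:,1],[1,99]).round())
go(.457,.379,.12,0)
E
```

```text
tray ((548.7994384765625, -28.191864013671875), (147.70497131347656, 265.3127136230469), 6.082876682281494)
[231. 207.] o [0.5498 0.2733] heading -86.0 L 0.0576 mean [0.5496 0.2754]
[193. 243.] o [0.4576 0.3784] heading 42.8 L 0.072 mean [0.4549 0.3759]
[234. 262.] o [0.4025 0.2628] heading -40.8 L 0.0443 mean [0.4022 0.2631]
bay px [341. 189.] x [24. 66.] y [-86.  85.]
bay px [380. 210.] x [-58.   7.] y [-118.  -78.]
bay px [357. 213.] x [-50.  -0.] y [-58.  -9.]
bay px [308. 218.] x [-64.  13.] y [ 72. 124.]
bay px [333. 215.] x [-57.   6.] y [11. 52.]
at [ 0.2236 -0.6365  0.205 ] jaw -70.6 shift mm [  86.   556.8 -880.6] spin -70.6 q7 -0.08 t 0.2 F [-0.1  0.5  0.7] w 0.0852
```

Request:
carry_out(
  rows=[0, 0, 0, -7.06, 0.085, 0, 0, 0, -7.06, 0.085, 0, 0, 0, -7.06, 0.085, 0, 0, 0, -7.06, 0.085, 0, 0, 0, -7.06, 0.085, 0, 0, 0, -7.06, 0.085, 0, 0, 0, -7.06, 0.085, 0, 0, 0, -7.06, 0.085, 0, 0, 0, -7.06, 0.085, 0, 0, 0, -7.06, 0.085],
  grip_force=40,
)

```text
time_s: 1.03
tool_pos: [0.2236, -0.6367, 0.2053]
orientation: [[-0.0, -0.005, 1.0], [0.0, 1.0, 0.005], [-1.0, 0.0, -0.0]]
force: [-0.1, -0.4, 0.8]
grip_width: 0.085
```

Request:
carry_out(
  rows=[0, 0.033, 0.025, 0, 0.085, 0, 0.033, 0.025, 0, 0.085, 0, 0.033, 0.025, 0, 0.085, 0, 0.033, 0.025, 0, 0.085, 0, 0.033, 0.025, 0, 0.085, 0, 0.033, 0.025, 0, 0.085, 0, 0.033, 0.025, 0, 0.085, 0, 0.033, 0.025, 0, 0.085, 0, 0.033, 0.025, 0, 0.085, 0, 0.033, 0.025, 0, 0.085],
)

```text
time_s: 1.87
tool_pos: [0.4747, -0.3054, 0.2057]
orientation: [[-0.0, 0.001, 1.0], [-0.0, 1.0, -0.001], [-1.0, -0.0, -0.0]]
force: [0.2, 0.3, 0.5]
grip_width: 0.0853
```

Request:
carry_out(
  rows=[0, 0.033, 0.0075, 0, 0.085, 0, 0.033, 0.0075, 0, 0.085, 0, 0.033, 0.0075, 0, 0.085, 0, 0.033, 0.0075, 0, 0.085, 0, 0.033, 0.0075, 0, 0.085, 0, 0.033, 0.0075, 0, 0.085, 0, 0.033, 0.0075, 0, 0.085, 0, 0.033, 0.0075, 0, 0.085, 0, 0.033, 0.0075, 0, 0.085, 0, 0.033, 0.0075, 0, 0.085],
)

```text
time_s: 2.7
tool_pos: [0.5493, 0.0243, 0.2056]
orientation: [[0.0, 0.001, 1.0], [-0.0, 1.0, -0.001], [-1.0, -0.0, 0.0]]
force: [0.4, -0.2, -0.8]
grip_width: 0.0852
```

Request:
carry_out(
  rows=[0.012, 0.03, 0, 0, 0.085, 0.012, 0.03, 0, 0, 0.085, 0.012, 0.03, 0, 0, 0.085, 0.012, 0.03, 0, 0, 0.085, 0.012, 0.03, 0, 0, 0.085, 0.012, 0.03, 0, 0, 0.085, 0.012, 0.03, 0, 0, 0.085, 0.012, 0.03, 0, 0, 0.085, 0.012, 0.016, 0, 0, 0.085, 0, 0, 0, -4, 0.085],
)

```text
time_s: 3.53
tool_pos: [0.5466, 0.2836, 0.0954]
orientation: [[-0.004, -0.077, 0.997], [0.002, 0.997, 0.077], [-1.0, 0.002, -0.004]]
force: [-1.1, 0.5, -0.2]
grip_width: 0.0852
```

```bash
python3 - <<'E'
from h import *
go(.5494,.2793,.002,4); c=capture("top")
for ce,a,P,q in blobs(c):
    if 0.35<P[:,0].mean()<0.7 and P[:,1].mean()>0.15 and a<500:
        o,ax,L=pear(P,0,0,0,0); print(ce.round(),"o",o.round(4),"heading",np.degrees(np.arctan2(ax[1],ax[0])).round(1),"L",L.round(4))
E
```

```text
at [0.5466 0.2836 0.0954] jaw 4.4 shift mm [93.3 -4.7  2.8] spin 0.4 q7 -0.8 t 3.5 F [-1.1  0.5 -0.2] w 0.0852
[134. 164.] o [0.6779 0.5445] heading -36.3 L 0.0978
[189. 246.] o [0.4498 0.3872] heading 36.7 L 0.068
```

Request:
carry_out(
  rows=[0, 0, 0, 0, 0.085, 0.02, 0, 0, 0, 0.085, 0.02, 0, 0, 0, 0.085, 0.015, 0, 0, 0, 0.085, 0.015, 0, 0, 0, 0.085, 0.01, 0, 0, 0, 0.085, 0.01, 0, 0, 0, 0.085, 0.005, 0, 0, 0, 0.085, 0, 0, 0, 0, 0.085, 0, 0, 0, 0, 0.085],
)

```text
time_s: 4.42
tool_pos: [0.5498, 0.2789, 0.0029]
orientation: [[0.001, -0.068, 0.998], [0.0, 0.998, 0.068], [-1.0, 0.0, 0.001]]
force: [-0.5, -0.5, -0.2]
grip_width: 0.085
```

```bash
python3 - <<'E'
from h import *
go(.5494,.2793,.002,4); c=capture("side"); u,v=map(int,proj(c,[.55,.28,.02])); 
im=c["image"][max(0,v-80):v+80,max(0,u-110):u+110]; save(cv2.resize(im,None,fx=3,fy=3),"a2.png")
X=cloud(c); hsv=cv2.cvtColor(c["image"],cv2.COLOR_RGB2HSV)
for ce,a,P,q in blobs(c):
    if 0.35<P[:,0].mean()<0.7 and P[:,1].mean()>0.15 and a<1500:
        o,ax,L=pear(P,0,0,0,0); print(ce.round(),"o",o.round(4),"heading",np.degrees(np.arctan2(ax[1],ax[0])).round(1),"L",L.round(4))
E
```

```text
at [0.5498 0.2789 0.0029] jaw 3.9 shift mm [ 0.9  0.4 -0.4] spin -0.1 q7 -0.87 t 4.4 F [-0.5 -0.5 -0.2] w 0.085
[238. 228.] o [0.6748 0.1758] heading -131.3 L 0.0998
[253. 288.] o [0.5464 0.2809] heading -73.9 L 0.0629
[319. 316.] o [0.4    0.2684] heading -54.8 L 0.0507
[261. 352.] o [0.4542 0.3833] heading 44.6 L 0.072
```

View pics/a2.png

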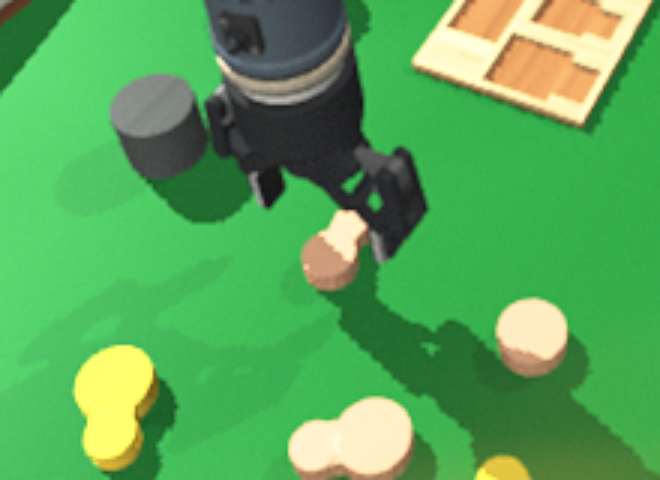

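The fingers straddle the small pear at crop (335,250), and the large pear and disc have not moved. Closing and lifting.

Request:
carry_out(
  rows=[0, 0, 0, 0, 0.02, 0, 0, 0, 0, 0.02, 0, 0, 0, 0, 0.02, 0, 0, 0, 0, 0.02, 0, 0, 0, 0, 0.02, 0, 0, 0, 0, 0.02, 0, 0, 0, 0, 0.02, 0, 0, 0, 0, 0.02, -0.005, 0, 0, 0, 0.02, -0.01, 0, 0, 0, 0.02],
  grip_force=40,
)

```text
time_s: 5.3
tool_pos: [0.5486, 0.2783, 0.017]
orientation: [[-0.002, -0.069, 0.998], [-0.001, 0.998, 0.069], [-1.0, -0.001, -0.002]]
force: [0.5, 0.2, -0.3]
grip_width: 0.0198
```

```bash
python3 - <<'E'
from h import *
go(.5256,.0014,.1,-83.9)
E
```

```text
at [0.5486 0.2783 0.017 ] jaw 4.0 shift mm [ -82.6 -274.8  -42.3] spin 87.9 q7 -0.86 t 5.3 F [ 0.5  0.2 -0.3] w 0.0198
```

```bash
python3 - <<'E'
from h import *
c=capture("side"); u,v=map(int,proj(c,[.55,.28,.02])); 
im=c["image"][max(0,v-80):v+80,max(0,u-110):u+110]; save(cv2.resize(im,None,fx=3,fy=3,interpolation=cv2.INTER_CUBIC),"a3.png")
E
```

```text
(no output)
```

View pics/a3.png

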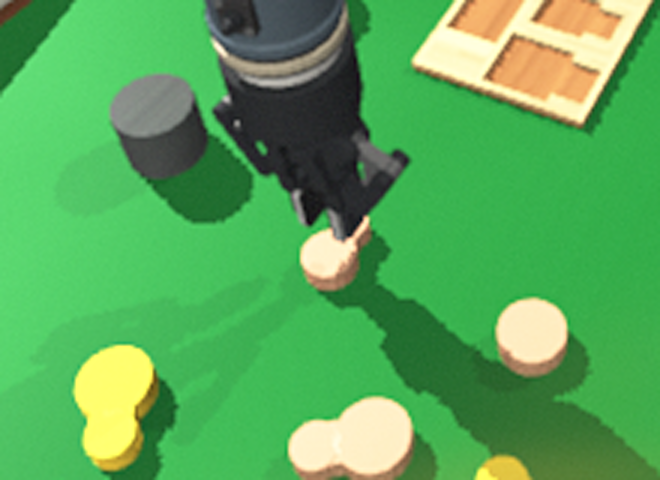

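The pear is still on the bench at about crop (335,250) and the fingers closed above it. I'll measure where the fingertips really are relative to the TCP.

Request:
carry_out(
  rows=[-0.01, 0, 0, 0, 0.036, -0.01, 0, 0, 0, 0.036, -0.01, 0, 0, 0, 0.036, 0, 0, 0, 0, 0.036, 0, 0, 0, 0, 0.036, 0, 0, 0, 0, 0.036, 0, 0, 0, 0, 0.036, 0, 0, 0, 0, 0.036, 0, 0, 0, 0, 0.036, 0, 0, 0, 0, 0.036],
)

```text
time_s: 6.18
tool_pos: [0.5493, 0.2788, 0.0472]
orientation: [[-0.001, -0.069, 0.998], [-0.0, 0.998, 0.069], [-1.0, -0.0, -0.001]]
force: [-0.5, -0.4, -1.1]
grip_width: 0.0358
```

```bash
python3 - <<'E'
from h import *
s=monitor.sense(); go(.5498,.2793,.002,4,s); c=capture("side"); X=cloud(c)
hsv=cv2.cvtColor(c["image"],cv2.COLOR_RGB2HSV)
m=(hsv[...,1]<90)&(hsv[...,2]<190)&(np.linalg.norm(X[...,:2]-np.array(s["tool_pos"])[:2],axis=-1)<.06)&(X[...,2]>.012)
Z=X[m]; i=np.argsort(Z[:,2])[:12]; print(Z[i].round(4).tolist())
for ce,a,P,q in blobs(c):
    if 0.5<P[:,0].mean()<0.6 and P[:,1].mean()>0.15 and a<1500: print(ce.round(),a,"rect",np.round(q[0]),np.round(q[1]),P.mean(0))
u,v=map(int,proj(c,[.55,.28,.03])); im=c["image"][v-60:v+50,u-70:u+70]; save(cv2.resize(im,None,fx=5,fy=5,interpolation=cv2.INTER_CUBIC),"a4.png")
E
```

```text
at [0.5493 0.2788 0.0472] jaw 4.0 shift mm [45.2  0.5  0.6] spin -0.0 q7 -0.84 t 6.2 F [-0.5 -0.4 -1.1] w 0.0358
[[0.5718, 0.2904, 0.0779], [0.5236, 0.2866, 0.079], [0.5669, 0.275, 0.0792], [0.5297, 0.2878, 0.0793], [0.5231, 0.2841, 0.0796], [0.5656, 0.2884, 0.0799], [0.5277, 0.2872, 0.0801], [0.5668, 0.2868, 0.0804], [0.5664, 0.2813, 0.0805], [0.5663, 0.2842, 0.0809], [0.5656, 0.2789, 0.0816], [0.5669, 0.2744, 0.0817]]
[255. 288.] 259 rect [543. 279.] [63. 39.] [0.54262425 0.28258642]
```

View pics/a4.png

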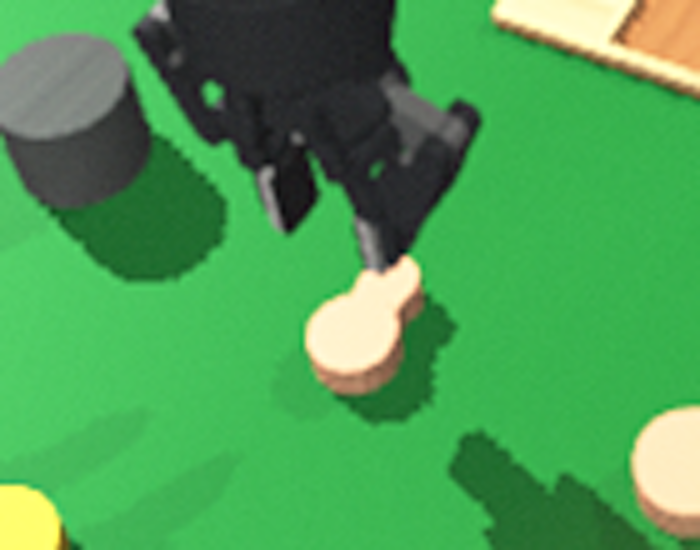

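```bash
python3 - <<'E'
from h import *
c=capture("side"); X=cloud(c)
u,v=map(int,proj(c,[.55,.28,.03])); u0,v0=u-70,v-60
for a,b in [(290,228),(380,258),(385,262),(370,255),(300,200),(400,240)]:
    print((a,b),X[v0+b//5,u0+a//5].round(4))
for ce,a,P,q in blobs(c,(8,20,225),(25,95,255)):
    if 0.5<P[:,0].mean()<0.6 and P[:,1].mean()>0.15 and a<1500:
        o,ax,L=pear(P,0,0,0,0); print(ce.round(),a,"rect",np.round(q[0]),np.round(q[1]),"o",o.round(4),"heading",np.degrees(np.arctan2(ax[1],ax[0])).round(1),L)
E
```

```text
(290, 228) [0.5659 0.2881 0.0794]
(380, 258) [0.5226 0.2858 0.0885]
(385, 262) [0.5225 0.2841 0.0832]
(370, 255) [0.5258 0.2877 0.0885]
(300, 200) [0.5659 0.2804 0.0862]
(400, 240) [0.5167 0.28   0.0951]
[253. 286.] 289 rect [547. 276.] [56. 35.] o [0.5499 0.2753] heading -88.0 0.05800039221358977
```

Request:
carry_out(
  rows=[0, 0, 0, 0, 0.06, 0, 0, 0, 0, 0.06, 0, 0, 0, 0, 0.06, 0, 0, 0, 0, 0.06, 0.015, 0, 0, 0, 0.06, 0.015, 0, 0, 0, 0.06, 0.01, 0, 0, 0, 0.06, 0.005, 0, 0, 0, 0.06, 0, 0, 0, 0, 0.06, 0, 0, 0, 0, 0.06],
)

```text
time_s: 7.12
tool_pos: [0.5495, 0.2791, 0.0027]
orientation: [[-0.0, -0.069, 0.998], [0.0, 0.998, 0.069], [-1.0, 0.0, -0.0]]
force: [0.1, -1.2, -0.2]
grip_width: 0.0601
```

```bash
cat >> h.py <<'E'
def tips(c,s):
    "lowest 3D points of the two fingers (dark, near the tool, clear of the block)"
    X=cloud(c); hsv=cv2.cvtColor(c["image"],cv2.COLOR_RGB2HSV); R=np.array(s["orientation"]); d=X-np.array(s["tool_pos"]); j=d@R[:,2]; y=d@R[:,1]
    for sg in(1,-1):
        m=(hsv[...,1]<110)&(hsv[...,2]<150)&(np.abs(y)<.02)&(sg*j>0.005)&(sg*j<.06)&(d[...,2]<.06)
        Z=X[m]; i=np.argsort(Z[:,2])[:6]; print("finger",sg,Z[i].round(3).tolist())
E
python3 - <<'E'
from h import *
s=monitor.sense(); go(.5498,.2813,.0,4,s); c=capture("side"); tips(c,s)
c=capture("top"); tips(c,s)
E
```

```text
at [0.5495 0.2791 0.0027] jaw 4.0 shift mm [2.7 2.2 0.4] spin -0.0 q7 -0.87 t 7.1 F [ 0.1 -1.2 -0.2] w 0.0601
finger 1 [[0.578, 0.284, 0.038], [0.579, 0.29, 0.039], [0.579, 0.279, 0.039], [0.581, 0.292, 0.04], [0.579, 0.291, 0.04], [0.578, 0.277, 0.04]]
finger -1 [[0.533, 0.272, 0.0], [0.533, 0.295, 0.002], [0.533, 0.277, 0.004], [0.534, 0.296, 0.004], [0.531, 0.29, 0.004], [0.531, 0.287, 0.004]]
finger 1 []
finger -1 []
```

Request:
carry_out(
  rows=[0.003, 0, 0, 0, 0.06, 0.003, 0, 0, 0, 0.06, 0.003, 0, 0, 0, 0.06, 0.003, 0, 0, 0, 0.06, 0.003, 0, 0, 0, 0.06, 0, 0, 0, 0, 0.06, 0, 0, 0, 0, 0.06, 0, 0, 0, 0, 0.06, 0, 0, 0, 0, 0.06, 0, 0, 0, 0, 0.06],
)

```text
time_s: 8.05
tool_pos: [0.5496, 0.279, -0.0122]
orientation: [[0.0, -0.069, 0.998], [0.0, 0.998, 0.069], [-1.0, 0.0, 0.0]]
force: [0.4, 0.2, -0.6]
grip_width: 0.0601
```

```bash
python3 - <<'E'
from h import *
s=monitor.sense(); go(.5498,.2813,.0,4,s); c=capture("side"); tips(c,s)
E
```

```text
at [ 0.5496  0.279  -0.0122] jaw 4.0 shift mm [-12.2   2.3   0.4] spin -0.0 q7 -0.89 t 8.1 F [ 0.4  0.2 -0.6] w 0.0601
finger 1 [[0.579, 0.277, 0.023], [0.579, 0.277, 0.025], [0.578, 0.287, 0.026], [0.58, 0.291, 0.026], [0.578, 0.285, 0.026], [0.579, 0.283, 0.026]]
finger -1 [[0.533, 0.276, -0.002], [0.531, 0.291, 0.002], [0.527, 0.28, 0.002], [0.533, 0.295, 0.002], [0.53, 0.288, 0.003], [0.532, 0.276, 0.003]]
```

The fingertips really sit about 30 to 35 mm above the reported TCP z, with no contact force at z=-12 mm. I'll descend by that measured offset and grip.

Request:
carry_out(
  rows=[0.003, 0.002, 0, 0, 0.06, 0.004, 0, 0, 0, 0.06, 0.003, 0, 0, 0, 0.06, 0.003, 0, 0, 0, 0.06, 0, 0, 0, 0, 0.028, 0, 0, 0, 0, 0.028, 0, 0, 0, 0, 0.028, 0, 0, 0, 0, 0.028, 0, 0, 0, 0, 0.028, 0, 0, 0, 0, 0.028],
)

```text
time_s: 8.93
tool_pos: [0.5494, 0.2808, -0.0254]
orientation: [[0.0, -0.069, 0.998], [-0.0, 0.998, 0.069], [-1.0, -0.0, 0.0]]
force: [1.1, -0.5, -0.7]
grip_width: 0.0346
```

```bash
python3 - <<'E'
from h import *
s=monitor.sense(); go(.5498,.2813,.0,4,s); c=capture("side"); tips(c,s)
E
```

```text
at [ 0.5494  0.2808 -0.0254] jaw 3.9 shift mm [-25.4   0.5   0.5] spin -0.1 q7 -0.9 t 8.9 F [ 1.1 -0.5 -0.7] w 0.0346
finger 1 [[0.572, 0.266, -0.0], [0.559, 0.301, 0.0], [0.593, 0.28, 0.001], [0.577, 0.289, 0.011], [0.579, 0.29, 0.014], [0.567, 0.275, 0.015]]
finger -1 [[0.53, 0.289, 0.001], [0.534, 0.297, 0.001], [0.535, 0.299, 0.002], [0.536, 0.3, 0.003], [0.532, 0.295, 0.003], [0.53, 0.291, 0.003]]
```

Request:
carry_out(
  rows=[-0.01, 0, 0, 0, 0.028, -0.025, 0, 0, 0, 0.028, -0.025, 0, 0, 0, 0.028, -0.02, 0, 0, 0, 0.028, 0, -0.0385, -0.0055, 0, 0.028, 0, -0.0385, -0.0055, 0, 0.028, 0, -0.0385, -0.0055, 0, 0.028, 0, -0.0385, -0.0055, 0, 0.028, 0, -0.0385, -0.0055, 0, 0.028, 0, -0.0385, -0.0055, 0, 0.028],
)

```text
time_s: 9.82
tool_pos: [0.5322, 0.0464, 0.0555]
orientation: [[0.001, -0.069, 0.998], [-0.0, 0.998, 0.069], [-1.0, -0.0, 0.001]]
force: [0.7, -1.2, -0.6]
grip_width: 0.0347
```

Request:
carry_out(
  rows=[0, -0.023, -0.005, 0, 0.028, 0, -0.023, -0.005, 0, 0.028, 0, 0, 0, 7.16, 0.028, 0, 0, 0, 7.16, 0.028, 0, 0, 0, 7.16, 0.028, 0, 0, 0, 7.16, 0.028, 0, 0, 0, 7.16, 0.028, 0, 0, 0, 7.16, 0.028, 0, 0, 0, 7.16, 0.028, 0, 0, 0, 7.16, 0.028],
)

```text
time_s: 10.65
tool_pos: [0.5258, 0.0018, 0.0555]
orientation: [[0.001, 0.806, 0.593], [0.0, 0.593, -0.806], [-1.0, 0.001, 0.0]]
force: [-0.4, 0.3, 0.4]
grip_width: 0.0344
```

Request:
carry_out(
  rows=[0, 0, 0, 6.12, 0.028, 0, 0, 0, 6.12, 0.028, 0, 0, 0, 6.12, 0.028, 0, 0, 0, 6.12, 0.028, 0, 0, 0, 6.12, 0.028, 0.02, 0, 0, 0, 0.028, 0.02, 0, 0, 0, 0.028, 0.01, 0, 0, 0, 0.028, 0, 0, 0, 0, 0.028, 0, 0, 0, 0, 0.028],
)

```text
time_s: 11.48
tool_pos: [0.5255, 0.0018, 0.0048]
orientation: [[-0.0, 0.994, 0.106], [0.0, 0.106, -0.994], [-1.0, -0.0, -0.0]]
force: [0.6, -0.8, 0.3]
grip_width: 0.0344
```

```bash
python3 - <<'E'
from h import *
s=monitor.sense(); go(.5261,.0015,-.019,-83.9,s); c=capture("side"); t=capture("top")
print([int(x) for x in proj(c,[.52,0,.03])],[int(x) for x in proj(t,[.52,0,.03])])
u,v=map(int,proj(c,[.52,0,.03])); a=cv2.resize(c["image"][v-60:v+60,u-50:u+50],None,fx=4,fy=4,interpolation=cv2.INTER_CUBIC)
u,v=map(int,proj(t,[.52,0,.03])); b=cv2.resize(t["image"][v-60:v+60,u-50:u+50],None,fx=4,fy=4,interpolation=cv2.INTER_CUBIC)
save(np.hstack([a,b]),"b1.png")
z=s["tool_pos"][2]+.0254+.018; print("top z",z)
for n,q in(("s",c),("t",t)):
  for ce,a,P,r in blobs(q,(8,20,225),(25,95,255),z=z,amin=30):
    if abs(P[:,0].mean()-.52)<.05 and abs(P[:,1].mean())<.05: print(n,ce.round(),a,"rect",np.round(r[0]),np.round(r[1]),r[2])
E
```

```text
at [0.5255 0.0018 0.0048] jaw -83.9 shift mm [23.8  0.6  0.3] spin -0.0 q7 -1.71 t 11.5 F [ 0.6 -0.8  0.3] w 0.0344
[334, 202] [333, 214]
top z 0.048174932850835434
s [339. 198.] 62 rect [511.   1.] [18. 34.] 78.97113037109375
```

View pics/b1.png

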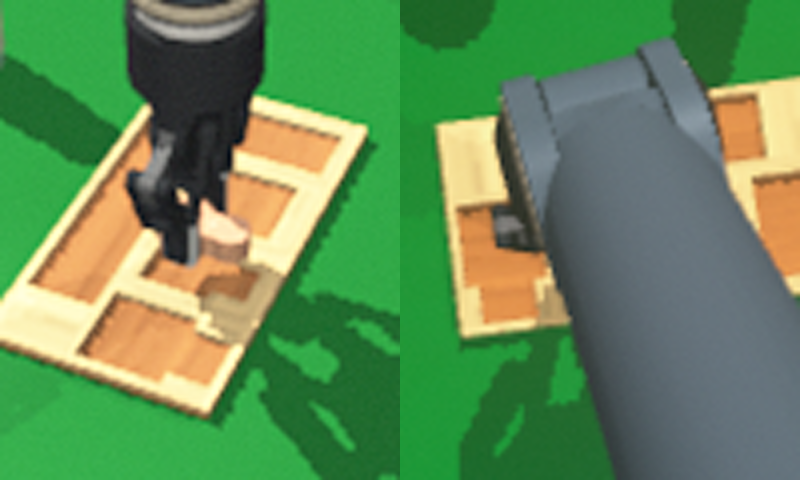

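The pear is held with its nose towards the robot, above the small bay (left crop (225,225)). Lowering and releasing.

Request:
carry_out(
  rows=[0.008, 0, 0, 0, 0.028, 0.008, 0, 0, 0, 0.028, 0.005, 0, 0, 0, 0.028, 0.003, 0, 0, 0, 0.028, 0, 0, 0, 0, 0.028, 0, 0, 0, 0, 0.028, 0, 0, 0, 0, 0.046, 0, 0, 0, 0, 0.046, 0, 0, 0, 0, 0.046, 0, 0, 0, 0, 0.046],
)

```text
time_s: 12.42
tool_pos: [0.5261, 0.0016, -0.019]
orientation: [[0.001, 0.994, 0.106], [-0.0, 0.106, -0.994], [-1.0, 0.001, 0.0]]
force: [-1.7, 0.2, 7.1]
grip_width: 0.0462
```

Request:
carry_out(
  rows=[-0.005, 0, 0, 0, 0.05, -0.01, 0, 0, 0, 0.05, -0.03, 0, 0, 0, 0.05, -0.03, 0, 0, 0, 0.085, -0.03, 0, 0, 0, 0.085, 0, 0, -0.03, 0, 0.085, 0, 0, -0.04, 0, 0.085, 0, 0, -0.04, 0, 0.085, 0, 0, -0.04, 0, 0.085, 0, 0, -0.04, 0, 0.085],
)

```text
time_s: 13.25
tool_pos: [0.505, 0.192, 0.0863]
orientation: [[0.001, 0.994, 0.105], [0.0, 0.105, -0.994], [-1.0, 0.001, 0.0]]
force: [0.7, -0.1, -0.4]
grip_width: 0.0851
```

```bash
python3 - <<'E'
from h import *
s=monitor.sense(); go(.5261,.0015,-.019,-83.9,s); c=capture("side"); t=capture("top")
for n,q in(("s",c),("t",t)):
  X=cloud(q)
  for ce,a,P,r in blobs(q,(8,20,225),(25,95,255),z=.022,amin=60):
    if .35<P[:,0].mean()<.6 and 0.6>P[:,1].mean()>-.05 and a<600: 
        o,ax,L=pear(P,0,0,0,0); print(n,ce.round(),a,"o",o.round(4),"head",np.degrees(np.arctan2(ax[1],ax[0])).round(1),L.round(4), "z",X[int(ce[1])-2:int(ce[1])+3,int(ce[0])-2:int(ce[0])+3,2].mean().round(4))
u,v=map(int,proj(c,[.52,0,.03])); a=cv2.resize(c["image"][v-60:v+60,u-50:u+50],None,fx=4,fy=4,interpolation=cv2.INTER_CUBIC)
save(a,"b2.png")
E
```

```text
at [0.505  0.192  0.0863] jaw -84.0 shift mm [105.3   0.8 191.7] spin -0.1 q7 -2.05 t 13.2 F [ 0.7 -0.1 -0.4] w 0.0851
s [334. 204.] 204 o [ 0.5136 -0.0008] head -171.0 0.0788 z 0.0207
s [319. 314.] 364 o [0.4017 0.2669] head -82.5 0.0423 z 0.0171
t [298. 195.] 115 o [0.5769 0.0916] head 12.7 0.0546 z 0.0104
t [333. 215.] 126 o [ 5.182e-01 -1.000e-04] head -170.4 0.0462 z 0.0238
```

View pics/b2.png

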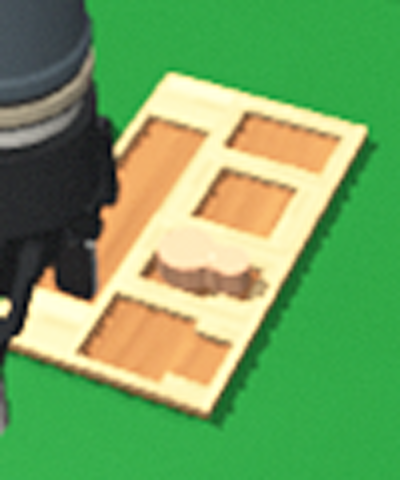

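Request:
carry_out(
  rows=[0, 0, 0, -6.13, 0.085, 0, 0, 0, -6.13, 0.085, 0, 0, 0, -6.13, 0.085, 0, 0, 0, -6.13, 0.085, 0, 0, 0, -6.13, 0.085, 0, 0, 0, -6.13, 0.085, 0, 0.0102, -0.0211, 0, 0.085, 0, 0.0102, -0.0211, 0, 0.085, 0, 0.0102, -0.0211, 0, 0.085, 0, 0.0102, -0.0211, 0, 0.085],
)

```text
time_s: 14.18
tool_pos: [0.4778, 0.2802, 0.0859]
orientation: [[0.0, 0.734, 0.679], [-0.0, 0.679, -0.734], [-1.0, -0.0, 0.0]]
force: [0.7, -1.1, -0.1]
grip_width: 0.085
```

Request:
carry_out(
  rows=[0, 0.0102, -0.0211, 0, 0.085, 0, 0.0102, -0.0211, 0, 0.085, 0, 0.0102, -0.0211, 0, 0.085, 0, 0.0102, -0.0211, 0, 0.085, 0.02, 0, 0, 0, 0.085, 0.02, 0, 0, 0, 0.085, 0.02, 0, 0, 0, 0.085, 0.02, 0, 0, 0, 0.085, 0, 0, 0, 0, 0.085, 0, 0, 0, 0, 0.085],
)

```text
time_s: 15.02
tool_pos: [0.4501, 0.3688, 0.0051]
orientation: [[-0.002, 0.733, 0.68], [-0.002, 0.68, -0.733], [-1.0, -0.002, 0.0]]
force: [-0.0, -1.0, -0.5]
grip_width: 0.0849
```

```bash
python3 - <<'E'
from h import *
s=monitor.sense(); go(.4503,.3716,-.027,-47.2,s); c=capture("side"); tips(c,s)
for ce,a,P,r in blobs(c,(8,20,225),(25,95,255),z=.018,amin=60):
    if .35<P[:,0].mean()<.6 and a<900: 
        o,ax,L=pear(P,0,0,0,0); print(ce.round(),a,"o",o.round(4),"head",np.degrees(np.arctan2(ax[1],ax[0])).round(1),L.round(4))
E
```

```text
at [0.4501 0.3688 0.0051] jaw -47.2 shift mm [32.1  2.1 -1.9] spin 0.0 q7 -1.88 t 15.0 F [-0.  -1.  -0.5] w 0.0849
finger 1 [[0.473, 0.337, 0.0], [0.458, 0.357, 0.018], [0.457, 0.352, 0.019]]
finger -1 [[0.424, 0.375, 0.003], [0.425, 0.372, 0.003], [0.424, 0.37, 0.004], [0.426, 0.379, 0.004], [0.425, 0.377, 0.006], [0.424, 0.369, 0.006]]
[334. 204.] 188 o [ 0.523  -0.0024] head -170.2 0.0591
[319. 314.] 377 o [0.4025 0.2651] head -72.8 0.043
[274. 350.] 88 o [0.4337 0.3653] head -52.5 0.0294
[245. 353.] 176 o [0.4754 0.3961] head -39.9 0.0292
```

Request:
carry_out(
  rows=[0.01, 0.002, -0.002, 0, 0.085, 0.01, 0, 0, 0, 0.085, 0.008, 0, 0, 0, 0.085, 0.004, 0, 0, 0, 0.085, 0, 0, 0, 0, 0.038, 0, 0, 0, 0, 0.038, 0, 0, 0, 0, 0.038, 0, 0, 0, 0, 0.038, 0, 0, 0, 0, 0.038, 0, 0, 0, 0, 0.038],
)

```text
time_s: 15.9
tool_pos: [0.451, 0.373, -0.0258]
orientation: [[0.001, 0.733, 0.68], [0.001, 0.68, -0.733], [-1.0, 0.001, 0.0]]
force: [-0.5, 0.4, 2.7]
grip_width: 0.0449
```

Request:
carry_out(
  rows=[0, 0, 0, 0, 0.038, 0, 0, 0, 0, 0.038, -0.005, 0, 0, 0, 0.038, -0.02, 0, 0, 0, 0.038, -0.025, 0, 0, 0, 0.038, -0.025, 0, 0, 0, 0.038, -0.015, 0, 0, 0, 0.038, 0, 0, 0, 0, 0.038, 0, 0, 0, 0, 0.038, 0, 0, 0, 0, 0.038],
)

```text
time_s: 16.73
tool_pos: [0.4499, 0.3716, 0.0624]
orientation: [[-0.002, 0.733, 0.68], [-0.002, 0.68, -0.733], [-1.0, -0.002, 0.0]]
force: [-0.1, -0.2, -0.9]
grip_width: 0.0445
```

```bash
python3 - <<'E'
from h import *
s=monitor.sense(); go(.5225,.0676,.064,96.1,s); c=capture("side"); z=.018+s["tool_pos"][2]+.027; print("z",z)
for ce,a,P,r in blobs(c,(8,20,225),(25,95,255),z=z,amin=60):
    if .35<P[:,0].mean()<.6 and a<900: 
        o,ax,L=pear(P,0,0,0,0); print(ce.round(),a,"o",o.round(4),"head",np.degrees(np.arctan2(ax[1],ax[0])).round(1),L.round(4))
E
```

```text
at [0.4499 0.3716 0.0624] jaw -47.2 shift mm [  -1.1 -153.5  272.2] spin 36.7 q7 -1.85 t 16.7 F [-0.1 -0.2 -0.9] w 0.0445
z 0.1074230443850044
[334. 204.] 186 o [0.479  0.0748] head -170.2 0.0512
[319. 314.] 378 o [0.3744 0.3065] head -89.4 0.0378
[237. 328.] 207 o [0.4738 0.3949] head -30.8 0.0287
```

Request:
carry_out(
  rows=[0, -0.017, 0.0302, 0, 0.038, 0, -0.017, 0.0302, 0, 0.038, 0, -0.017, 0.0302, 0, 0.038, 0, -0.017, 0.0302, 0, 0.038, 0, -0.017, 0.0302, 0, 0.038, 0, -0.017, 0.0302, 0, 0.038, 0, -0.017, 0.0302, 0, 0.038, 0, -0.017, 0.0302, 0, 0.038, 0, -0.017, 0.0302, 0, 0.038, 0, 0, 0, 0, 0.038],
)

```text
time_s: 17.62
tool_pos: [0.5237, 0.0599, 0.0618]
orientation: [[-0.003, 0.741, 0.672], [-0.005, 0.672, -0.741], [-1.0, -0.006, 0.002]]
force: [-0.1, -0.6, -1.0]
grip_width: 0.044
```

Request:
carry_out(
  rows=[0, 0, 0, -7.16, 0.038, 0, 0, 0, -7.16, 0.038, 0, 0, 0, -7.16, 0.038, 0, 0, 0, -7.16, 0.038, 0, 0, 0, -7.16, 0.038, 0, 0, 0, -7.16, 0.038, 0, 0, 0, -7.16, 0.038, 0, 0, 0, -7.16, 0.038, 0, 0, 0, -7.16, 0.038, 0, 0, 0, -7.16, 0.038],
)

```text
time_s: 18.45
tool_pos: [0.5223, 0.0693, 0.0623]
orientation: [[-0.002, -0.42, 0.908], [-0.0, 0.908, 0.42], [-1.0, 0.001, -0.002]]
force: [0.3, 1.2, -0.8]
grip_width: 0.0447
```

Request:
carry_out(
  rows=[0, 0, 0, -7.16, 0.038, 0, 0, 0, -7.16, 0.038, 0, 0, 0, -7.16, 0.038, 0, 0, 0, -7.16, 0.038, 0, 0, 0, -7.16, 0.038, 0, 0, 0, -7.16, 0.038, 0, 0, 0, -7.16, 0.038, 0, 0, 0, -7.16, 0.038, 0, 0, 0, -7.16, 0.038, 0, 0, 0, -7.16, 0.038],
)

```text
time_s: 19.28
tool_pos: [0.5223, 0.0693, 0.0624]
orientation: [[-0.002, -0.994, -0.112], [0.0, -0.112, 0.994], [-1.0, 0.002, 0.0]]
force: [0.8, 0.5, -0.0]
grip_width: 0.0443
```

Request:
carry_out(
  rows=[0.01, 0, 0, 0, 0.038, 0.02, 0, 0, 0, 0.038, 0.02, 0, 0, 0, 0.038, 0.01, 0, 0, 0, 0.038, 0, 0, 0, 0, 0.038, 0, 0, 0, 0, 0.038, 0, 0, 0, 0, 0.038, 0, 0, 0, 0, 0.038, 0, 0, 0, 0, 0.038, 0, 0, 0, 0, 0.038],
)

```text
time_s: 20.12
tool_pos: [0.5238, 0.0693, 0.0043]
orientation: [[0.001, -0.994, -0.105], [-0.0, -0.105, 0.994], [-1.0, -0.001, -0.0]]
force: [0.4, 0.1, -0.8]
grip_width: 0.0444
```

```bash
python3 - <<'E'
from h import *
s=monitor.sense(); go(.5225,.0676,-.019,96.1,s); c=capture("side"); z=.018+s["tool_pos"][2]+.027; print("z",z)
for ce,a,P,r in blobs(c,(8,20,225),(25,95,255),z=z,amin=60):
    if .45<P[:,0].mean()<.6 and a<900: print(ce.round(),a,np.round(r[0]),np.round(r[1]),r[2],np.round(cv2.boxPoints(r)).tolist())
u,v=map(int,proj(c,[.52,0.04,.03])); a=cv2.resize(c["image"][v-60:v+60,u-60:u+60],None,fx=4,fy=4,interpolation=cv2.INTER_CUBIC)
save(a,"b3.png")
E
```

```text
at [0.5238 0.0693 0.0043] jaw 96.0 shift mm [23.3  1.5 -1.5] spin -0.1 q7 0.77 t 20.1 F [ 0.4  0.1 -0.8] w 0.0444
z 0.04930902351147255
[336. 205.] 154 [497.  18.] [55. 33.] 18.19685173034668 [[466.0, 25.0], [476.0, -6.0], [529.0, 11.0], [518.0, 43.0]]
[325. 217.] 149 [505.  64.] [33. 44.] 31.571075439453125 [[479.0, 74.0], [502.0, 37.0], [531.0, 54.0], [508.0, 92.0]]
```

View pics/b3.png

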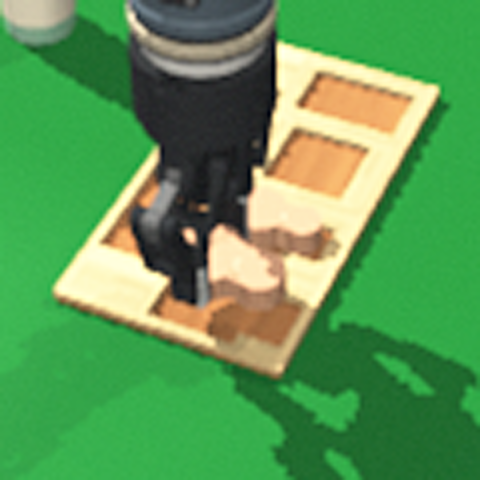

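```bash
python3 - <<'E'
from h import *
s=monitor.sense(); c=capture("side"); z=.018+s["tool_pos"][2]+.027
for ce,a,P,r in blobs(c,(6,15,215),(25,110,255),z=z,amin=60):
    if .45<P[:,0].mean()<.6 and abs(P[:,1].mean()-.065)<.02:
        for k in np.arange(.474,.53,.006):
            q=P[(P[:,0]>=k)&(P[:,0]<k+.006)]
            if len(q): print(round(k+.003,3),len(q),q[:,1].min().round(4),q[:,1].max().round(4))
E
```

```text
0.477 4 0.0707 0.0781
0.483 14 0.0666 0.0814
0.489 21 0.0598 0.0836
0.495 23 0.0583 0.0833
0.501 25 0.0563 0.083
0.507 24 0.0559 0.0849
0.513 30 0.0528 0.0861
0.519 24 0.0513 0.082
0.525 15 0.0509 0.0716
0.531 2 0.0532 0.0571
```

Request:
carry_out(
  rows=[0.006, 0.0015, -0.0015, -6, 0.038, 0.006, 0, 0, 0, 0.038, 0.006, 0, 0, 0, 0.038, 0.006, 0, 0, 0, 0.038, 0.001, 0, 0, 0, 0.038, 0, 0, 0, 0, 0.038, 0, 0, 0, 0, 0.038, 0, 0, 0, 0, 0.056, 0, 0, 0, 0, 0.056, 0, 0, 0, 0, 0.056],
)

```text
time_s: 21.05
tool_pos: [0.5225, 0.0678, -0.0208]
orientation: [[0.001, -0.978, -0.207], [-0.0, -0.207, 0.978], [-1.0, -0.001, -0.001]]
force: [-0.6, -0.7, 8.5]
grip_width: 0.0561
```

Request:
carry_out(
  rows=[-0.005, 0, 0, 0, 0.056, -0.01, 0, 0, 0, 0.056, -0.03, 0, 0, 0, 0.056, -0.03, 0, 0, 0, 0.085, -0.03, 0, 0, 0, 0.085, 0, 0, 0.03, 0, 0.085, 0, 0, 0.04, 0, 0.085, 0, 0, 0.04, 0, 0.085, 0, 0, 0.04, 0, 0.085, 0, 0, 0.04, 0, 0.085],
)

```text
time_s: 21.88
tool_pos: [0.4817, 0.2549, 0.0841]
orientation: [[0.0, -0.978, -0.208], [0.0, -0.208, 0.978], [-1.0, -0.0, 0.0]]
force: [0.4, -0.7, 0.2]
grip_width: 0.0847
```

```bash
python3 - <<'E'
from h import *
s=monitor.sense(); go(.4025,.2628,-.026,45,s); c=capture("side"); t=capture("top")
for n,q in(("s",c),("t",t)):
  X=cloud(q)
  for ce,a,P,r in blobs(q,(8,20,215),(25,105,255),z=.022,amin=60):
    if .35<P[:,0].mean()<.6 and 0.6>P[:,1].mean()>-.05 and a<600: 
        o,ax,L=pear(P,0,0,0,0); print(n,ce.round(),a,"o",o.round(4),"head",np.degrees(np.arctan2(ax[1],ax[0])).round(1),L.round(4), "z",X[int(ce[1])-2:int(ce[1])+3,int(ce[0])-2:int(ce[0])+3,2].mean().round(4))
u,v=map(int,proj(c,[.52,0.04,.03])); a=cv2.resize(c["image"][v-60:v+60,u-50:u+50],None,fx=4,fy=4,interpolation=cv2.INTER_CUBIC)
u,v=map(int,proj(t,[.52,0.04,.03])); b=cv2.resize(t["image"][v-60:v+60,u-50:u+50],None,fx=4,fy=4,interpolation=cv2.INTER_CUBIC)
save(np.hstack([a,b]),"b4.png")
E
```

```text
at [0.4817 0.2549 0.0841] jaw 102.0 shift mm [110.1  75.9  24.2] spin 57.0 q7 0.62 t 21.9 F [ 0.4 -0.7  0.2] w 0.0847
s [334. 206.] 236 o [0.5121 0.0031] head -172.2 0.0775 z 0.0208
s [323. 223.] 358 o [0.5059 0.0645] head -169.4 0.0873 z 0.0213
s [320. 237.] 64 o [0.4977 0.1066] head -172.8 0.0794 z 0.033
s [319. 314.] 394 o [0.4009 0.2671] head -76.1 0.0444 z 0.0173
t [333. 214.] 183 o [ 0.5207 -0.0006] head -171.1 0.0552 z 0.0234
t [309. 217.] 296 o [0.5127 0.0647] head -168.3 0.0696 z 0.023
t [326. 266.] 368 o [0.3894 0.0188] head -37.0 0.1166 z 0.6371
```

View pics/b4.png

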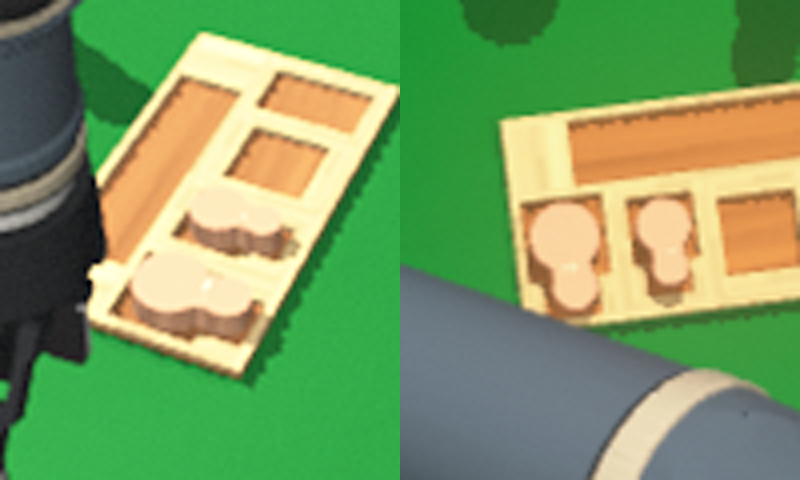

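Request:
carry_out(
  rows=[0, 0, 0, 7.16, 0.085, 0, 0, 0, 7.16, 0.085, 0, 0, 0, 7.16, 0.085, 0, 0, 0, 7.16, 0.085, 0, 0, 0, 7.16, 0.085, 0, 0, 0, 7.16, 0.085, 0, 0, 0, 7.16, 0.085, 0, 0, 0, 7.16, 0.085, 0, 0, 0, 7.16, 0.085, 0, 0, 0, 7.16, 0.085],
)

```text
time_s: 22.82
tool_pos: [0.4822, 0.2531, 0.0839]
orientation: [[-0.0, -0.501, 0.865], [0.0, 0.865, 0.501], [-1.0, 0.0, -0.0]]
force: [-0.2, -0.7, 0.3]
grip_width: 0.0851
```

Request:
carry_out(
  rows=[0, 0, 0, 6.07, 0.085, 0, 0, 0, 6.07, 0.085, 0, 0, 0, 6.07, 0.085, 0, 0, 0, 6.07, 0.085, 0, 0.0054, -0.026, 0, 0.085, 0, 0.0054, -0.026, 0, 0.085, 0, 0.0054, -0.026, 0, 0.085, 0.02, 0, 0, 0, 0.085, 0.02, 0, 0, 0, 0.085, 0.015, 0, 0, 0, 0.085],
)

```text
time_s: 23.65
tool_pos: [0.4024, 0.2607, 0.0281]
orientation: [[0.0, -0.108, 0.994], [-0.0, 0.994, 0.108], [-1.0, -0.0, 0.0]]
force: [-0.2, 0.4, -0.6]
grip_width: 0.085
```

```bash
python3 - <<'E'
from h import *
s=monitor.sense(); go(.4025,.2628,-.026,6.1,s); c=capture("side"); t=capture("top")
for n,q in(("s",c),("t",t)):
  X=cloud(q)
  for ce,a,P,r in blobs(q,(8,20,215),(25,105,255),z=.018,amin=60):
    if .35<P[:,0].mean()<.6 and 0.6>P[:,1].mean()>-.05 and a<600: print(n,ce.round(),a,np.round(r[0]),np.round(r[1]))
E
```

```text
at [0.4024 0.2607 0.0281] jaw 6.2 shift mm [54.1  2.1  0.3] spin 0.1 q7 -0.97 t 23.6 F [-0.2  0.4 -0.6] w 0.085
s [318. 313.] 355 [402. 265.] [42. 42.]
t [333. 214.] 172 [521.   1.] [30. 54.]
t [308. 217.] 289 [513.  68.] [40. 67.]
t [238. 261.] 76 [404. 254.] [37. 16.]
```

Request:
carry_out(
  rows=[0.02, 0.002, 0, 0, 0.085, 0.02, 0, 0, 0, 0.085, 0.01, 0, 0, 0, 0.085, 0.004, 0, 0, 0, 0.085, 0, 0, 0, 0, 0.036, 0, 0, 0, 0, 0.036, 0, 0, 0, 0, 0.036, 0, 0, 0, 0, 0.036, 0, 0, 0, 0, 0.036, 0, 0, 0, 0, 0.036],
)

```text
time_s: 24.58
tool_pos: [0.4034, 0.2636, -0.0242]
orientation: [[0.002, -0.107, 0.994], [0.001, 0.994, 0.107], [-1.0, 0.0, 0.002]]
force: [-0.6, -0.2, 5.8]
grip_width: 0.0423
```

Request:
carry_out(
  rows=[0, 0, 0, 0, 0.036, 0, 0, 0, 0, 0.036, -0.005, 0, 0, 0, 0.036, -0.02, 0, 0, 0, 0.036, -0.025, 0, 0, 0, 0.036, -0.025, 0, 0, 0, 0.036, -0.015, 0, 0, 0, 0.036, 0, 0, 0, 0, 0.036, 0, 0, 0, 0, 0.036, 0, 0, 0, 0, 0.036],
)

```text
time_s: 25.42
tool_pos: [0.4024, 0.2625, 0.0642]
orientation: [[-0.0, -0.107, 0.994], [-0.001, 0.994, 0.107], [-1.0, -0.001, -0.001]]
force: [-0.1, 0.4, -0.3]
grip_width: 0.042
```

```bash
python3 - <<'E'
from h import *
s=monitor.sense(); go(.5266,-.0648,.064,6.1,s); 
E
```

```text
at [0.4024 0.2625 0.0642] jaw 6.2 shift mm [   0.4 -338.7   88.4] spin 0.1 q7 -0.92 t 25.4 F [-0.1  0.4 -0.3] w 0.042
```

Request:
carry_out(
  rows=[0, -0.0339, 0.0088, 0, 0.036, 0, -0.0339, 0.0088, 0, 0.036, 0, -0.0339, 0.0088, 0, 0.036, 0, -0.0339, 0.0088, 0, 0.036, 0, -0.0339, 0.0088, 0, 0.036, 0, -0.0339, 0.0088, 0, 0.036, 0, -0.0339, 0.0088, 0, 0.036, 0, -0.0339, 0.0088, 0, 0.036, 0, -0.0339, 0.0088, 0, 0.036, 0, -0.0339, 0.0088, 0, 0.036],
)

```text
time_s: 26.25
tool_pos: [0.5259, -0.0662, 0.0632]
orientation: [[-0.003, -0.108, 0.994], [0.0, 0.994, 0.108], [-1.0, 0.001, -0.003]]
force: [0.8, -0.8, 0.8]
grip_width: 0.0428
```

Request:
carry_out(
  rows=[0, 0, 0, 0, 0.036, 0.02, 0, 0, 0, 0.036, 0.02, 0, 0, 0, 0.036, 0.02, 0, 0, 0, 0.036, 0.01, 0, 0, 0, 0.036, 0, 0, 0, 0, 0.036, 0, 0, 0, 0, 0.036, 0, 0, 0, 0, 0.036, 0, 0, 0, 0, 0.036, 0, 0, 0, 0, 0.036],
)

```text
time_s: 27.08
tool_pos: [0.5275, -0.0645, -0.0044]
orientation: [[0.002, -0.108, 0.994], [-0.0, 0.994, 0.108], [-1.0, -0.001, 0.002]]
force: [0.5, 0.4, -1.1]
grip_width: 0.0425
```

```bash
python3 - <<'E'
from h import *
s=monitor.sense(); go(.5266,-.0648,-.019,6.1,s); c=capture("side"); z=.018+s["tool_pos"][2]+.0255
for ce,a,P,r in blobs(c,(8,20,215),(25,105,255),z=z,amin=40):
    if .35<P[:,0].mean()<.6 and abs(P[:,1].mean()+.06)<.05 and a<600: print(z,ce.round(),a,np.round(r[0]),np.round(r[1]))
E
```

```text
at [ 0.5275 -0.0645 -0.0044] jaw 6.2 shift mm [14.6 -0.2 -0.9] spin 0.1 q7 -0.27 t 27.1 F [ 0.5  0.4 -1.1] w 0.0425
0.0390907911553429 [347. 181.] 57 [528. -74.] [18. 33.]
```

Request:
carry_out(
  rows=[0.007, 0, 0, 0, 0.036, 0.007, 0, 0, 0, 0.036, 0, 0, 0, 0, 0.036, 0, 0, 0, 0, 0.036, 0, 0, 0, 0, 0.036, 0, 0, 0, 0, 0.055, 0, 0, 0, 0, 0.055, 0, 0, 0, 0, 0.055, 0, 0, 0, 0, 0.055, -0.005, 0, 0, 0, 0.055],
)

```text
time_s: 27.97
tool_pos: [0.5257, -0.0644, -0.0153]
orientation: [[-0.002, -0.108, 0.994], [0.0, 0.994, 0.108], [-1.0, 0.0, -0.002]]
force: [0.7, -0.8, -0.6]
grip_width: 0.0549
```

Request:
carry_out(
  rows=[-0.02, 0, 0, 0, 0.055, -0.03, 0, 0, 0, 0.055, -0.03, 0, 0, 0, 0.055, -0.03, 0, 0, 0, 0.055, 0, -0.03, 0, 0, 0.055, 0, -0.04, 0, 0, 0.055, 0, -0.04, 0, 0, 0.055, 0, -0.04, 0, 0, 0.055, 0, -0.04, 0, 0, 0.055, 0, -0.01, 0, 0, 0.055],
)

```text
time_s: 28.8
tool_pos: [0.5472, -0.2723, 0.0954]
orientation: [[0.0, -0.098, 0.995], [-0.004, 0.995, 0.098], [-1.0, -0.004, -0.0]]
force: [-0.2, -1.1, -0.3]
grip_width: 0.0552
```

```bash
python3 - <<'E'
from h import *
s=monitor.sense(); go(.5266,-.0648,-.019,6.1,s); c=capture("side"); t=capture("top"); np.savez("t1.npz",**t)
for n,q in(("s",c),("t",t)):
  X=cloud(q)
  for ce,a,P,r in blobs(q,(8,20,215),(25,105,255),z=.022,amin=60):
    if .35<P[:,0].mean()<.6 and abs(P[:,1].mean())<.13 and a<600:
        v,u=np.mgrid[-3:4,-3:4]; Z=X[int(ce[1])-6:int(ce[1])+7,int(ce[0])-6:int(ce[0])+7]; Q=Z.reshape(-1,3); Q=Q[Q[:,2]>.015]
        A=np.c_[Q[:,:2]-Q[:,:2].mean(0),np.ones(len(Q))]; k=np.linalg.lstsq(A,Q[:,2],rcond=None)[0]
        o,ax,L=pear(P,0,0,0,0); print(n,ce.round(),a,"mean",P.mean(0).round(4),"o",o.round(4),"head",np.degrees(np.arctan2(ax[1],ax[0])).round(1),L.round(4),"z",k[2].round(4),"slope",k[:2].round(3))
a=cv2.resize(t["image"][160:280,285:405],None,fx=3,fy=3,interpolation=cv2.INTER_CUBIC)
b=cv2.resize(t["image"][160:280,410:520],None,fx=3,fy=3,interpolation=cv2.INTER_CUBIC)
save(np.hstack([a,b]),"b5.png")
X=cloud(t); hsv=cv2.cvtColor(t["image"],cv2.COLOR_RGB2HSV)
m=(X[...,2]>.005)&(X[...,2]<.03)&(X[...,1]<-.2)&(X[...,1]>-.5)&(X[...,0]>.4)&(X[...,0]<.75)
n,l,st,ce=cv2.connectedComponentsWithStats(m.astype(np.uint8))
for i in range(1,n):
    if st[i,4]>50: P=X[l==i]; r=cv2.minAreaRect((P[:,:2]*1000).astype(np.float32)); print("low",ce[i].round(),st[i,4],r)
E
```

```text
at [ 0.5472 -0.2723  0.0954] jaw 5.6 shift mm [ 1.135e+02  2.090e+02 -2.000e-01] spin -0.5 q7 0.19 t 28.8 F [-0.2 -1.1 -0.3] w 0.0552
s [315. 236.] 119 mean [0.5091 0.1073] o [0.5279 0.1105] head 9.5 0.1428 z 0.0186 slope [-0.174  0.24 ]
t [333. 214.] 183 mean [ 5.228e-01 -2.000e-04] o [ 0.5207 -0.0006] head -171.1 0.0552 z 0.0304 slope [-4.3    1.417]
t [357. 212.] 188 mean [ 0.5277 -0.0642] o [ 0.5282 -0.0641] head 9.1 0.0415 z 0.0296 slope [-3.367  1.887]
t [309. 217.] 294 mean [0.5155 0.0653] o [0.5126 0.0647] head -168.3 0.0696 z 0.0233 slope [ 0.021 -0.006]
low [464. 223.] 88 ((489.855224609375, -348.2365417480469), (30.384994506835938, 26.03856086730957), 87.27803802490234)
low [470. 249.] 306 ((425.02471923828125, -353.9031677246094), (48.97940444946289, 58.158935546875), 2.7780396938323975)
low [455. 249.] 53 ((425.6679382324219, -319.2088623046875), (11.434154510498047, 50.134132385253906), 71.06196594238281)
```

View pics/b5.png

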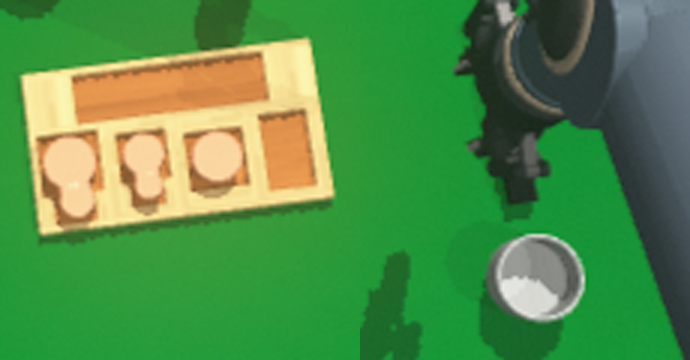

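All three blocks lie in their bays: large (crop (70,175)), small (147,165) and disc (217,157). The strap bay is empty. The pot is at crop (537,277). Next, the brush axis from the first picture and the pot rim from now.

```bash
python3 - <<'E'
from h import *
c=dict(np.load("t1.npz")); im=cv2.imread("pics/top0.png")[...,::-1].copy(); hsv=cv2.cvtColor(im,cv2.COLOR_RGB2HSV)
w=np.zeros((400,640),bool); w[160:232,440:480]=True
hand=w&(hsv[...,0]<35)&(hsv[...,2]>110)
dark=w&(hsv[...,2]<70)
steel=w&(hsv[...,1]<60)&(hsv[...,2]>100)
for n,m,z in(("handle",hand,.018),("steel",steel,.016),("dark",dark,.0135)):
    v,u=np.nonzero(m); P=np.array([onz(c,a,b,z)[:2] for a,b in zip(u,v)]); 
    r=cv2.minAreaRect((P*1000).astype(np.float32)); print(n,len(P),P.mean(0).round(4),r, u.min(),u.max(),v.min(),v.max())
g=cv2.cvtColor(c["image"],cv2.COLOR_RGB2HSV); m=((g[...,1]<70)).astype(np.uint8); m[:,:440]=0; m[:,495:]=0; m[:228]=0; m[280:]=0
v,u=np.nonzero(m); P=np.array([onz(c,a,b,.034)[:2] for a,b in zip(u,v)]).astype(np.float32); print("pot",cv2.minEnclosingCircle(P),len(P))
X=cloud(c); q=X[m>0]; q=q[q[:,2]>.029]; print("rim by depth",cv2.minEnclosingCircle(q[:,:2].astype(np.float32)),q[:,2].max())
E
```

```text
handle 266 [ 0.5788 -0.3329] ((574.4970703125, -332.664306640625), (129.5724639892578, 20.117706298828125), 9.148816108703613) 450 465 169 216
steel 90 [ 0.5191 -0.3417] ((518.7113037109375, -342.0393981933594), (28.59137535095215, 21.479005813598633), 88.72225952148438) 456 467 209 217
dark 97 [ 0.4941 -0.3441] ((494.1419982910156, -344.11981201171875), (26.551305770874023, 25.10148811340332), 6.737486362457275) 457 468 217 227
pot ((0.4131762981414795, -0.3449360132217407), 0.040922779589891434) 740
rim by depth ((0.4051370620727539, -0.18409308791160583), 0.20238587260246277) 1.0352956330700906
```

Request:
carry_out(
  rows=[0, 0, 0, 7.16, 0.055, 0, 0, 0, 7.16, 0.055, 0, 0, 0, 7.16, 0.055, 0, 0, 0, 7.16, 0.055, 0, 0, 0, 7.16, 0.055, 0, 0, 0, 7.16, 0.055, 0, 0, 0, 7.16, 0.055, 0, 0, 0, 7.16, 0.055, 0, 0, 0, 7.16, 0.055, 0, 0, 0, 7.16, 0.055],
)

```text
time_s: 29.73
tool_pos: [0.5483, -0.2605, 0.0957]
orientation: [[-0.0, 0.911, 0.413], [0.001, 0.413, -0.911], [-1.0, 0.001, -0.001]]
force: [0.5, 0.8, -0.0]
grip_width: 0.0553
```

Request:
carry_out(
  rows=[0, 0, 0, 5.75, 0.055, 0, 0, 0, 5.75, 0.055, 0, -0.0034, 0.02, 0, 0.055, 0, -0.0034, 0.02, 0, 0.055, 0, -0.0034, 0.02, 0, 0.055, 0.02, 0, 0, 0, 0.055, 0.02, 0, 0, 0, 0.055, 0.02, 0, 0, 0, 0.055, 0.02, 0, 0, 0, 0.055, 0, 0, 0, 0, 0.055],
)

```text
time_s: 30.57
tool_pos: [0.5493, -0.3199, 0.0117]
orientation: [[-0.007, 0.973, 0.229], [0.005, 0.229, -0.973], [-1.0, -0.005, -0.007]]
force: [-0.4, 1.5, -0.6]
grip_width: 0.0548
```

```bash
python3 - <<'E'
from h import *
s=monitor.sense(); go(.5502,-.3332,-.023,-77.5,s); c=capture("side"); tips(c,s); np.savez("s2.npz",**c)
u,v=map(int,proj(c,[.53,-.33,.02])); print(u,v); save(cv2.resize(c["image"][v-50:v+50,u-70:u+70],None,fx=5,fy=5,interpolation=cv2.INTER_CUBIC),"c1.png")
E
```

```text
at [ 0.5493 -0.3199  0.0117] jaw -76.8 shift mm [34.6 -2.  13.4] spin 0.7 q7 -1.01 t 30.6 F [-0.4  1.5 -0.6] w 0.0548
finger 1 [[0.571, -0.325, 0.002], [0.549, -0.347, 0.046], [0.549, -0.346, 0.05], [0.547, -0.347, 0.05], [0.551, -0.349, 0.051], [0.547, -0.347, 0.053]]
finger -1 [[0.537, -0.286, 0.045], [0.548, -0.283, 0.046], [0.533, -0.283, 0.048], [0.541, -0.281, 0.049], [0.548, -0.281, 0.05], [0.543, -0.278, 0.051]]
387 135
```

View pics/c1.png

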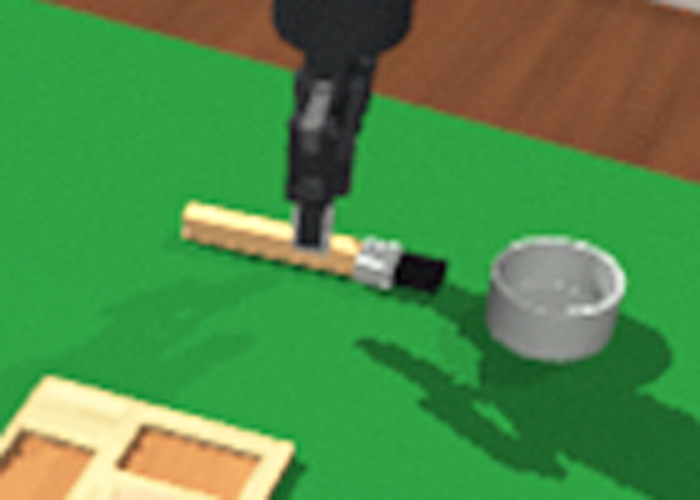

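Request:
carry_out(
  rows=[0, 0, 0.013, 0.7, 0.055, 0, 0, 0, 0, 0.055, 0.012, 0, 0, 0, 0.055, 0.012, 0, 0, 0, 0.055, 0.01, 0, 0, 0, 0.055, 0, 0, 0, 0, 0.055, 0, 0, 0, 0, 0.008, 0, 0, 0, 0, 0.008, 0, 0, 0, 0, 0.008, 0, 0, 0, 0, 0.008],
  grip_force=30,
)

```text
time_s: 31.45
tool_pos: [0.5554, -0.3369, -0.0177]
orientation: [[0.001, 0.977, 0.214], [-0.001, 0.214, -0.977], [-1.0, 0.001, 0.001]]
force: [0.3, 0.0, 0.3]
grip_width: 0.0126
```

Request:
carry_out(
  rows=[0, 0, 0, 0, 0.008, 0, 0, 0, 0, 0.008, 0, 0, 0, 0, 0.008, 0, 0, 0, 0, 0.008, -0.005, 0, 0, 0, 0.008, -0.015, 0, 0, 0, 0.008, -0.02, 0, 0, 0, 0.008, -0.02, 0, 0, 0, 0.008, -0.02, 0, 0, 0, 0.008, 0, 0, 0, 0, 0.008],
)

```text
time_s: 32.28
tool_pos: [0.5571, -0.3379, 0.066]
orientation: [[0.006, 0.977, 0.214], [-0.004, 0.214, -0.977], [-1.0, 0.005, 0.005]]
force: [0.6, -0.1, -0.6]
grip_width: 0.013
```

```bash
cat >> h.py <<'E'
def brush(c,s,dz=None):
    "3D points of bristle (dark) and handle/ferrule from depth near the tool, for a held brush"
    X=cloud(c); h=cv2.cvtColor(c["image"],cv2.COLOR_RGB2HSV); t=np.array(s["tool_pos"]); near=(np.linalg.norm(X[...,:2]-t[:2],axis=-1)<.14)&(X[...,2]>.003)
    hand=near&(h[...,0]>=10)&(h[...,0]<32)&(h[...,1]>40)&(h[...,1]<170)&(h[...,2]>120)
    n,l,st,ce=cv2.connectedComponentsWithStats(hand.astype(np.uint8))
    for i in range(1,n):
        if st[i,4]>12:
            P=X[l==i]; m=P.mean(0); V=np.linalg.svd(P-m)[2][0]; k=(P-m)@V; print("tan",ce[i].round(),st[i,4],m.round(4),"dir",V.round(3),"ends",(m+V*k.min()).round(3),(m+V*k.max()).round(3))
E
python3 - <<'E'
from h import *
s=monitor.sense(); go(.5502,-.3332,-.023,-77.5,s); c=capture("side"); brush(c,s)
t=capture("top"); g=cv2.cvtColor(t["image"],cv2.COLOR_RGB2GRAY); r=g[225:285,435:505]; r=cv2.resize(r,None,fx=4,fy=4,interpolation=cv2.INTER_CUBIC)
H=cv2.HoughCircles(r,cv2.HOUGH_GRADIENT,2,100,param1=80,param2=30,minRadius=40,maxRadius=75); print(H)
if H is not None:
    x,y,q=H[0][0]; print("pot",onz(t,435+x/4,225+y/4,.034),"r",q/4*.0026)
u,v=map(int,proj(c,[.53,-.33,.06])); save(cv2.resize(c["image"][v-50:v+50,u-70:u+70],None,fx=5,fy=5,interpolation=cv2.INTER_CUBIC),"c2.png")
E
```

```text
at [ 0.5571 -0.3379  0.066 ] jaw -77.6 shift mm [88.9 -6.2 -6.5] spin -0.1 q7 -0.99 t 32.3 F [ 0.6 -0.1 -0.6] w 0.013
tan [387.   9.] 49 [ 0.5534 -0.2909  0.3786] dir [ 0.771 -0.296 -0.564] ends [ 0.532 -0.283  0.394] [ 0.583 -0.302  0.357]
tan [389.  47.] 94 [ 0.5476 -0.31    0.2852] dir [-0.967 -0.256  0.02 ] ends [ 0.583 -0.301  0.284] [ 0.514 -0.319  0.286]
tan [372. 108.] 232 [ 0.587  -0.3255  0.0955] dir [-0.981 -0.195  0.012] ends [ 0.637 -0.315  0.095] [ 0.531 -0.337  0.096]
[[[137.  111.   54.6]]]
pot [ 0.41306627 -0.34764744  0.034     ] r 0.03549
```

View pics/c2.png

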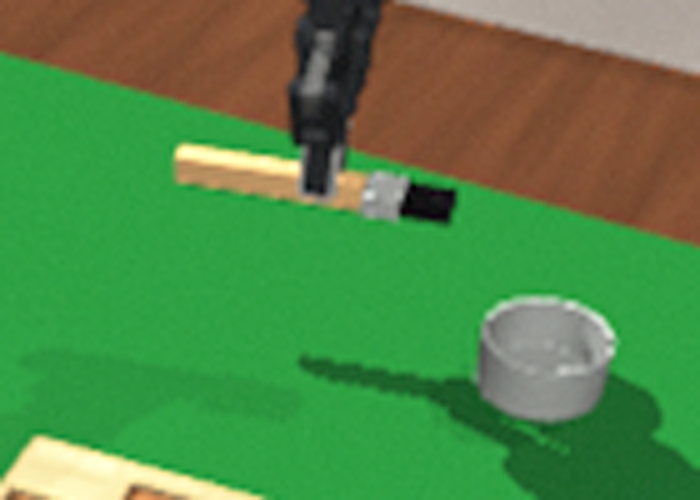

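Request:
carry_out(
  rows=[0, 0, 0, -7.16, 0.008, 0, 0, 0, -7.16, 0.008, 0, 0, 0, -7.16, 0.008, 0, 0, 0, -7.16, 0.008, 0, 0, 0, -7.16, 0.008, 0, 0, 0, -7.16, 0.008, 0, 0, 0, -7.16, 0.008, 0, 0, 0, -7.16, 0.008, 0, 0, 0, -7.16, 0.008, 0, 0, 0, -7.16, 0.008],
)

```text
time_s: 33.22
tool_pos: [0.5534, -0.3361, 0.0597]
orientation: [[-0.003, 0.099, 0.995], [0.002, 0.995, -0.099], [-1.0, 0.001, -0.003]]
force: [0.2, 0.6, 0.2]
grip_width: 0.0128
```

Request:
carry_out(
  rows=[0, 0, 0, -7.16, 0.008, 0, 0, 0, -7.16, 0.008, 0, 0, 0, -7.16, 0.008, 0, 0, 0, -7.16, 0.008, 0, 0, 0, -7.16, 0.008, 0, 0, 0, -7.16, 0.008, 0, 0, 0, -7.16, 0.008, 0, 0, 0, -7.16, 0.008, 0, 0, 0, -7.16, 0.008, 0, 0, 0, -7.16, 0.008],
)

```text
time_s: 34.05
tool_pos: [0.5535, -0.3362, 0.0597]
orientation: [[-0.003, -0.913, 0.408], [0.002, 0.408, 0.913], [-1.0, 0.003, 0.001]]
force: [0.4, 0.1, -0.5]
grip_width: 0.0133
```

Request:
carry_out(
  rows=[0, 0, 0, -7.16, 0.008, 0, 0, 0, -7.16, 0.008, 0, 0, 0, -7.16, 0.008, 0, 0, 0, -7.16, 0.008, 0, 0, 0, -7.16, 0.008, 0, 0.019, 0.0054, 0, 0.008, 0, 0.019, 0.0054, 0, 0.008, 0, 0.019, 0.0054, 0, 0.008, 0, 0.019, 0.0054, 0, 0.008, 0, 0, 0, 0, 0.008],
)

```text
time_s: 34.88
tool_pos: [0.4704, -0.3302, 0.0592]
orientation: [[-0.008, -0.981, -0.196], [0.002, -0.196, 0.981], [-1.0, 0.007, 0.003]]
force: [-0.3, -0.2, -1.2]
grip_width: 0.0127
```

Request:
carry_out(
  rows=[0, 0, 0, 0, 0.008, 0.012, 0, 0, 0, 0.008, 0.012, 0, 0, 0, 0.008, 0.01, 0, 0, 0, 0.008, 0, 0, 0, 0, 0.008, 0, 0, 0, 0, 0.008, 0, 0, 0, 0, 0.008, 0, 0, 0, 0, 0.008, 0, 0, 0, 0, 0.008, 0, 0, 0, 0, 0.008],
  grip_force=20,
)

```text
time_s: 35.72
tool_pos: [0.4763, -0.3307, 0.0281]
orientation: [[0.001, -0.98, -0.197], [-0.001, -0.197, 0.98], [-1.0, -0.001, -0.001]]
force: [-0.7, -0.2, -0.8]
grip_width: 0.0134
```

```bash
python3 - <<'E'
from h import *
s=monitor.sense(); go(.4784,-.3331,.005,102.5,s); c=capture("side"); brush(c,s)
u,v=map(int,proj(c,[.49,-.33,.04])); save(cv2.resize(c["image"][v-50:v+50,u-70:u+70],None,fx=5,fy=5,interpolation=cv2.INTER_CUBIC),"c3.png")
E
```

```text
at [ 0.4763 -0.3307  0.0281] jaw 101.4 shift mm [23.1 -1.6 -2.8] spin -1.1 q7 1.67 t 35.7 F [-0.7 -0.2 -0.8] w 0.0134
tan [421.  22.] 244 [ 0.4711 -0.2882  0.3656] dir [-0.787 -0.07  -0.613] ends [ 0.497 -0.286  0.386] [ 0.442 -0.291  0.343]
tan [416.  70.] 92 [ 0.4689 -0.3022  0.2476] dir [-0.974 -0.223  0.025] ends [ 0.502 -0.295  0.247] [ 0.435 -0.31   0.248]
tan [400. 129.] 41 [ 0.4932 -0.3224  0.0578] dir [-0.622  0.723 -0.301] ends [ 0.505 -0.336  0.064] [ 0.486 -0.314  0.054]
tan [423. 134.] 219 [ 0.4305 -0.335   0.0568] dir [-0.97  -0.241 -0.019] ends [ 0.477 -0.323  0.058] [ 0.393 -0.344  0.056]
```

View pics/c3.png

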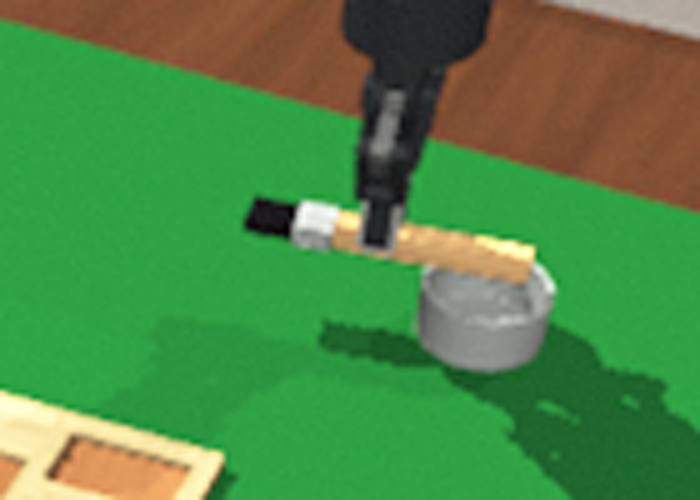

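Request:
carry_out(
  rows=[0.004, 0, 0, 0, 0.008, 0.004, 0, 0, 0, 0.008, 0.003, 0, 0, 0, 0.008, 0.002, 0, 0, 0, 0.008, 0.002, 0, 0, 0, 0.008, 0.002, 0, 0, 0, 0.008, 0.002, 0, 0, 0, 0.008, 0, 0, 0, 0, 0.008, 0, 0, 0, 0, 0.008, 0, 0, 0, 0, 0.008],
)

```text
time_s: 36.6
tool_pos: [0.4788, -0.33, 0.0106]
orientation: [[0.005, -0.98, -0.198], [-0.001, -0.198, 0.98], [-1.0, -0.005, -0.002]]
force: [1.8, 2.1, 9.3]
grip_width: 0.0129
```

```bash
cat >> h.py <<'E'
def pot(c):
    "pot rim circle from depth: points near rim height around the expected place"
    X=cloud(c); q=X[(X[...,2]>.03)&(X[...,2]<.04)&(np.hypot(X[...,0]-.413,X[...,1]+.348)<.06)]
    h=q[:,:2]; A=np.c_[2*h,np.ones(len(h))]; k=np.linalg.lstsq(A,(h**2).sum(1),rcond=None)[0]; print("pot ring",len(h),k[:2].round(4),np.sqrt(k[2]+k[:2]@k[:2]).round(4))
E
python3 - <<'E'
from h import *
s=monitor.sense(); go(.4784,-.3331,.004,102.5,s); c=capture("side"); brush(c,s); pot(c)
E
```

```text
at [ 0.4788 -0.33    0.0106] jaw 101.4 shift mm [ 6.6  1.1 -2.9] spin -1.1 q7 1.65 t 36.6 F [1.8 2.1 9.3] w 0.0129
tan [419.  30.] 250 [ 0.4708 -0.2875  0.3472] dir [-0.8   -0.093 -0.593] ends [ 0.498 -0.284  0.368] [ 0.441 -0.291  0.325]
tan [414.  77.] 92 [ 0.4716 -0.3019  0.2298] dir [-0.986 -0.168  0.02 ] ends [ 0.507 -0.296  0.229] [ 0.438 -0.308  0.23 ]
tan [399. 135.] 37 [ 0.4943 -0.3206  0.0383] dir [-0.244  0.523 -0.817] ends [ 0.496 -0.325  0.046] [ 0.492 -0.316  0.031]
tan [422. 136.] 209 [ 0.4303 -0.3342  0.0482] dir [-0.968 -0.212  0.135] ends [ 0.47  -0.326  0.043] [ 0.394 -0.342  0.053]
pot ring 80 [ 0.4189 -0.3476] 0.0364
```

Request:
carry_out(
  rows=[0.002, 0, 0, 0, 0.008, 0.002, 0, 0, 0, 0.008, 0.002, 0, 0, 0, 0.008, 0.002, 0, 0, 0, 0.008, 0.002, 0, 0, 0, 0.008, 0.002, 0, 0, 0, 0.008, 0, 0, 0, 0, 0.008, 0, 0, 0, 0, 0.008, 0, 0, 0, 0, 0.008, 0, 0, 0, 0, 0.008],
)

```text
time_s: 37.48
tool_pos: [0.4814, -0.3296, 0.0016]
orientation: [[0.009, -0.98, -0.199], [-0.002, -0.199, 0.98], [-1.0, -0.008, -0.004]]
force: [-0.3, 3.0, 25.7]
grip_width: 0.0128
```

```bash
python3 - <<'E'
from h import *
s=monitor.sense(); go(.4784,-.3331,.004,102.5,s); c=capture("side"); brush(c,s); pot(c)
E
```

```text
at [ 0.4814 -0.3296  0.0016] jaw 101.5 shift mm [-2.4  3.6 -2.8] spin -1.0 q7 1.64 t 37.5 F [-0.3  3.  25.7] w 0.0128
tan [418.  35.] 244 [ 0.4711 -0.2865  0.338 ] dir [-0.871 -0.115 -0.478] ends [ 0.502 -0.282  0.355] [ 0.44  -0.291  0.321]
tan [412.  80.] 94 [ 0.4731 -0.3014  0.2212] dir [-0.981 -0.195  0.009] ends [ 0.509 -0.294  0.221] [ 0.438 -0.308  0.221]
tan [421. 135.] 207 [ 0.4342 -0.3338  0.0511] dir [ 0.915  0.187 -0.357] ends [ 0.399 -0.341  0.065] [ 0.471 -0.326  0.037]
tan [399. 138.] 33 [ 0.4937 -0.3221  0.0273] dir [-0.42   0.813  0.403] ends [ 0.519 -0.371  0.003] [ 0.487 -0.309  0.034]
pot ring 82 [ 0.4205 -0.3482] 0.0389
```

The tilt is now about 21°, tip down. Lifting and checking where the tip is.

Request:
carry_out(
  rows=[-0.005, 0, 0, 0, 0.008, -0.01, 0, 0, 0, 0.008, -0.02, 0, 0, 0, 0.008, -0.025, 0, 0, 0, 0.008, -0.025, 0, 0, 0, 0.008, -0.015, 0, 0, 0, 0.008, 0, 0, 0, 0, 0.008, 0, 0, 0, 0, 0.008, 0, 0, 0, 0, 0.008, 0, 0, 0, 0, 0.008],
  grip_force=60,
)

```text
time_s: 38.37
tool_pos: [0.4748, -0.3303, 0.095]
orientation: [[-0.002, -0.98, -0.197], [0.001, -0.197, 0.98], [-1.0, 0.002, 0.002]]
force: [0.4, 0.3, -0.6]
grip_width: 0.0124
```

```bash
cat >> h.py <<'E'
def tip(c,s,hi=None):
    "dark bristle blob and tip from depth: points along the brush, ahead of the grip"
    X=cloud(c); h=cv2.cvtColor(c["image"],cv2.COLOR_RGB2HSV); R=np.array(s["orientation"]); d=X-np.array(s["tool_pos"]); y=d@R[:,1]; j=d@R[:,2]
    for sg in(1,-1):
        m=(np.abs(j)<.03)&(sg*y>.03)&(sg*y<.1)&(d[...,2]>-.03)&(d[...,2]<.035)&(h[...,2]<75)&(X[...,2]>.012)
        if m.sum()>10: 
            Q=X[m]; yy=sg*y[m]; print("dark",sg,m.sum(),"mean",Q.mean(0).round(4),"rel y range",np.percentile(yy,[2,98]).round(4),"end z",(Q[yy>np.percentile(yy,90)].mean(0)).round(4),"relz end",d[m][yy>np.percentile(yy,90)][:,2].mean().round(4),"j mean",j[m].mean().round(4))
E
python3 - <<'E'
from h import *
s=monitor.sense(); go(.4784,-.3331,.004,102.5,s); c=capture("side"); brush(c,s); pot(c); tip(c,s); t=capture("top"); tip(t,s)
u,v=map(int,proj(c,[.49,-.33,.07])); save(cv2.resize(c["image"][v-50:v+60,u-70:u+70],None,fx=5,fy=5,interpolation=cv2.INTER_CUBIC),"c4.png")
E
```

```text
at [ 0.4748 -0.3303  0.095 ] jaw 101.4 shift mm [91.  -3.2 -3.6] spin -1.1 q7 1.75 t 38.4 F [ 0.4  0.3 -0.6] w 0.0124
tan [424.   5.] 81 [ 0.4696 -0.2878  0.4004] dir [-0.99  -0.034  0.139] ends [ 0.501 -0.287  0.396] [ 0.44  -0.289  0.405]
tan [420.  43.] 113 [ 0.4685 -0.302   0.3145] dir [-0.981 -0.192  0.026] ends [ 0.504 -0.295  0.314] [ 0.435 -0.309  0.315]
tan [429. 106.] 245 [ 0.4272 -0.3343  0.1438] dir [ 0.915  0.218 -0.34 ] ends [ 0.392 -0.343  0.157] [ 0.464 -0.325  0.13 ]
tan [405. 111.] 40 [ 0.4867 -0.3217  0.1199] dir [-0.885  0.424 -0.191] ends [ 0.501 -0.329  0.123] [ 0.472 -0.315  0.117]
pot ring 86 [ 0.4134 -0.3461] 0.0352
dark -1 52 mean [ 0.528  -0.3145  0.1039] rel y range [0.0434 0.0661] end z [ 0.5382 -0.3144  0.1001] relz end 0.0051 j mean 0.005
dark -1 12 mean [ 0.525  -0.3097  0.1048] rel y range [0.0434 0.0634] end z [ 0.5342 -0.3079  0.1014] relz end 0.0064 j mean 0.0103
```

View pics/c4.png

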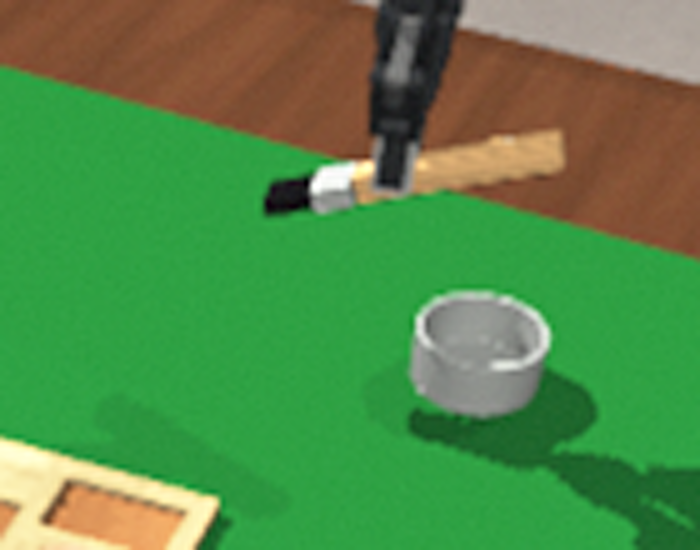

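The brush is held tip-down at about 20° (bristles at crop (290,195)), and the pot is upright at (480,350). Moving over the pot.

Request:
carry_out(
  rows=[0, 0.027, -0.001, 0, 0.008, 0, 0.027, -0.001, 0, 0.008, 0, 0.027, -0.001, 0, 0.008, 0, 0.028, 0, 0, 0.008, 0, 0, 0, 0, 0.008, 0.014, 0, 0, 0, 0.008, 0.014, 0, 0, 0, 0.008, 0.014, 0, 0, 0, 0.008, 0, 0, 0, 0, 0.008, 0, 0, 0, 0, 0.008],
)

```text
time_s: 39.3
tool_pos: [0.3701, -0.3535, 0.0531]
orientation: [[-0.001, -0.98, -0.2], [0.003, -0.2, 0.98], [-1.0, 0.001, 0.003]]
force: [-0.1, -0.4, -0.4]
grip_width: 0.0121
```

```bash
python3 - <<'E'
from h import *
s=monitor.sense(); go(.3683,-.3552,.0225,None,s); c=capture("side"); brush(c,s); tip(c,s); pot(c)
E
```

```text
at [ 0.3701 -0.3535  0.0531] jaw 101.5 shift mm [30.6  2.1 -1.4] spin [] q7 1.83 t 39.3 F [-0.1 -0.4 -0.4] w 0.0121
tan [472.  15.] 275 [ 0.3709 -0.3117  0.3882] dir [-0.989  0.058  0.138] ends [ 0.409 -0.314  0.383] [ 0.338 -0.31   0.393]
tan [463.  66.] 110 [ 0.3666 -0.3258  0.2726] dir [-0.995 -0.095  0.025] ends [ 0.403 -0.322  0.272] [ 0.333 -0.329  0.273]
tan [468. 126.] 238 [ 0.323  -0.3578  0.1025] dir [ 0.906  0.219 -0.363] ends [ 0.289 -0.366  0.116] [ 0.36  -0.349  0.088]
tan [442. 130.] 39 [ 0.3826 -0.3459  0.078 ] dir [-0.762  0.577 -0.295] ends [ 0.398 -0.357  0.084] [ 0.372 -0.338  0.074]
dark -1 57 mean [ 0.4233 -0.3387  0.0622] rel y range [0.0438 0.0658] end z [ 0.4336 -0.3391  0.0589] relz end 0.0058 j mean 0.0039
pot ring 66 [ 0.4134 -0.3458] 0.0352
```

Request:
carry_out(
  rows=[0.01, 0.001, -0.001, 0, 0.008, 0.008, 0, 0, 0, 0.008, 0.006, 0, 0, 0, 0.008, 0.004, 0, 0, 0, 0.008, 0.003, 0, 0, 0, 0.008, 0, 0, 0, 0, 0.008, 0, 0, 0, 0, 0.008, 0, 0, 0, 0, 0.008, 0, 0, 0, 0, 0.008, 0, 0, 0, 0, 0.008],
)

```text
time_s: 40.18
tool_pos: [0.3691, -0.3563, 0.0239]
orientation: [[0.0, -0.98, -0.197], [-0.001, -0.197, 0.98], [-1.0, -0.0, -0.001]]
force: [-0.4, 0.1, 0.2]
grip_width: 0.0123
```

```bash
python3 - <<'E'
from h import *
s=monitor.sense(); go(.3683,-.3552,.0225,None,s); c=capture("side"); brush(c,s); tip(c,s); pot(c)
E
```

```text
at [ 0.3691 -0.3563  0.0239] jaw 101.4 shift mm [1.4 0.6 1.3] spin [] q7 1.78 t 40.2 F [-0.4  0.1  0.2] w 0.0123
tan [470.  29.] 261 [ 0.3683 -0.3135  0.361 ] dir [-0.721  0.013 -0.692] ends [ 0.393 -0.314  0.384] [ 0.341 -0.313  0.335]
tan [461.  78.] 107 [ 0.3652 -0.3276  0.2435] dir [-0.995 -0.102  0.02 ] ends [ 0.401 -0.324  0.243] [ 0.33  -0.331  0.244]
tan [465. 135.] 223 [ 0.323  -0.3604  0.073 ] dir [ 0.908  0.221 -0.357] ends [ 0.289 -0.369  0.086] [ 0.36  -0.352  0.059]
tan [441. 138.] 38 [ 0.3825 -0.3492  0.0486] dir [ 0.39  -0.729 -0.563] ends [ 0.377 -0.339  0.056] [ 0.396 -0.374  0.029]
dark -1 56 mean [ 0.4231 -0.3428  0.0325] rel y range [0.0436 0.0667] end z [ 0.4339 -0.3441  0.0292] relz end 0.0053 j mean 0.0026
pot ring 143 [ 0.4144 -0.3461] 0.0273
```

No contact yet and the tip is about 6 mm under the rim. I go 4 mm deeper, then back up.

Request:
carry_out(
  rows=[0.002, 0, 0, 0, 0.008, 0.002, 0, 0, 0, 0.008, 0, 0, 0, 0, 0.008, 0, 0, 0, 0, 0.008, 0, 0, 0, 0, 0.008, 0, 0, 0, 0, 0.008, 0, 0, 0, 0, 0.008, 0, 0, 0, 0, 0.008, 0, 0, 0, 0, 0.008, 0, 0, 0, 0, 0.008],
)

```text
time_s: 41.07
tool_pos: [0.3692, -0.3564, 0.0199]
orientation: [[0.0, -0.98, -0.197], [-0.001, -0.197, 0.98], [-1.0, -0.0, -0.001]]
force: [-0.7, -0.1, 5.0]
grip_width: 0.0124
```

```bash
python3 - <<'E'
from h import *
s=monitor.sense(); go(.3683,-.3552,.0225,None,s); c=capture("side"); tip(c,s)
t=capture("top")
for n,q in(("s",c),("t",t)):
  for ce,a,P,r in blobs(q,(8,20,215),(25,105,255),z=.022,amin=60):
    if .35<P[:,0].mean()<.6 and abs(P[:,1].mean())<.13 and a<600: 
        o,ax,L=pear(P,0,0,0,0); print(n,ce.round(),a,"mean",P.mean(0).round(4),"o",o.round(4),"head",np.degrees(np.arctan2(ax[1],ax[0])).round(1),L.round(4))
E
```

```text
at [ 0.3692 -0.3564  0.0199] jaw 101.4 shift mm [-2.6  0.6  1.3] spin [] q7 1.78 t 41.1 F [-0.7 -0.1  5. ] w 0.0124
dark -1 57 mean [ 0.4226 -0.3427  0.0291] rel y range [0.0431 0.0665] end z [ 0.4344 -0.3461  0.0243] relz end 0.0044 j mean 0.0029
t [303. 193.] 280 mean [0.5831 0.0783] o [0.5984 0.0501] head -61.5 0.1416
t [322. 206.] 76 mean [0.546  0.0279] o [0.5451 0.0284] head 152.1 0.0506
t [357. 212.] 161 mean [ 0.5269 -0.0632] o [ 0.5271 -0.0632] head 20.0 0.0378
t [308. 217.] 250 mean [0.5152 0.0655] o [0.5115 0.0649] head -169.6 0.0663
t [333. 214.] 156 mean [5.224e-01 3.000e-04] o [0.5203 0.    ] head -171.3 0.0504
t [323. 228.] 73 mean [0.4859 0.0277] o [0.4915 0.0297] head 19.9 0.0488
```

Light rim contact (5 N). The tip measured about 9 mm below the rim, so the dip is done. Now to the large pear.

Request:
carry_out(
  rows=[-0.02, 0, 0, 0, 0.008, -0.025, 0, 0, 0, 0.008, -0.015, 0, 0, 0, 0.008, 0, -0.026, 0.0266, 0, 0.008, 0, -0.026, 0.0266, 0, 0.008, 0, -0.026, 0.0266, 0, 0.008, 0, -0.026, 0.0266, 0, 0.008, 0, -0.026, 0.0266, 0, 0.008, 0, -0.003, 0.0279, 0, 0.008, 0, -0.003, 0.0279, 0, 0.008],
)

```text
time_s: 42.0
tool_pos: [0.4659, -0.1419, 0.0794]
orientation: [[0.001, -0.98, -0.199], [0.001, -0.199, 0.98], [-1.0, -0.001, 0.001]]
force: [-0.2, 0.9, -0.6]
grip_width: 0.0124
```

Request:
carry_out(
  rows=[0, -0.003, 0.0279, 0, 0.008, 0, -0.003, 0.0279, 0, 0.008, 0, -0.003, 0.0279, 0, 0.008, 0, -0.003, 0.0279, 0, 0.008, 0, -0.003, 0.0279, 0, 0.008, 0, -0.003, 0.0279, 0, 0.008, 0, -0.003, 0.0279, 0, 0.008, 0.015, 0, 0, 0, 0.008, 0.015, 0, 0, 0, 0.008, 0, 0, 0, 0, 0.008],
)

```text
time_s: 42.83
tool_pos: [0.445, 0.0514, 0.0475]
orientation: [[-0.005, -0.98, -0.199], [-0.001, -0.199, 0.98], [-1.0, 0.005, 0.0]]
force: [-0.1, -1.0, -0.2]
grip_width: 0.012
```

```bash
python3 - <<'E'
from h import *
s=monitor.sense(); go(.4469,.0515,.0227,None,s); c=capture("side"); brush(c,s); tip(c,s); t=capture("top"); tip(t,s)
E
```

```text
at [0.445  0.0514 0.0475] jaw 101.5 shift mm [24.8 -2.  -0.3] spin [] q7 0.94 t 42.8 F [-0.1 -1.  -0.2] w 0.012
tan [367.  93.] 427 [0.4174 0.0833 0.3868] dir [-0.59  -0.647  0.484] ends [0.439 0.107 0.369] [0.397 0.061 0.404]
tan [355. 151.] 157 [0.4345 0.0784 0.2672] dir [-0.933 -0.358  0.031] ends [0.468 0.091 0.266] [0.402 0.066 0.268]
tan [366. 185.] 38 [0.4295 0.0301 0.15  ] dir [ 0.286 -0.546 -0.788] ends [0.409 0.068 0.205] [ 0.484 -0.074 -0.   ]
tan [324. 220.] 1490 [0.5204 0.0521 0.0154] dir [-0.404  0.913  0.056] ends [ 0.562 -0.042  0.01 ] [0.482 0.138 0.021]
tan [374. 213.] 347 [0.3986 0.0463 0.098 ] dir [ 0.909  0.196 -0.369] ends [0.364 0.039 0.112] [0.435 0.054 0.083]
dark -1 82 mean [0.4983 0.0655 0.0569] rel y range [0.0441 0.0659] end z [0.5087 0.0651 0.0534] relz end 0.0059 j mean 0.0033
```

Request:
carry_out(
  rows=[0.008, -0.001, 0, 0, 0.008, 0.007, 0, 0, 0, 0.008, 0.004, 0, 0, 0, 0.008, 0.002, 0, 0, 0, 0.008, 0.002, 0, 0, 0, 0.008, 0.001, 0, 0, 0, 0.008, 0.001, 0, 0, 0, 0.008, 0, 0, 0, 0, 0.008, 0, 0, 0, 0, 0.008, 0, 0, 0, 0, 0.008],
)

```text
time_s: 43.77
tool_pos: [0.4482, 0.0516, 0.0248]
orientation: [[0.0, -0.98, -0.197], [-0.0, -0.197, 0.98], [-1.0, -0.0, -0.0]]
force: [-0.3, 0.3, -1.1]
grip_width: 0.0122
```

```bash
python3 - <<'E'
from h import *
s=monitor.sense(); go(.4469,.0515,.0227,None,s); c=capture("side"); tip(c,s)
E
```

```text
at [0.4482 0.0516 0.0248] jaw 101.4 shift mm [2.1 1.3 0.1] spin [] q7 0.89 t 43.8 F [-0.3  0.3 -1.1] w 0.0122
dark -1 77 mean [0.5022 0.0651 0.0342] rel y range [0.0448 0.0658] end z [0.5126 0.0637 0.0302] relz end 0.0054 j mean 0.0025
```

Request:
carry_out(
  rows=[0.001, 0.001, 0, 0, 0.008, 0.001, 0, 0, 0, 0.008, 0.001, 0, 0, 0, 0.008, 0, 0, 0, 0, 0.008, 0, 0, 0, 0, 0.008, 0, 0, 0, 0, 0.008, 0, 0, 0, 0, 0.008, 0, 0, 0, 0, 0.008, 0, 0, 0, 0, 0.008, 0, 0, 0, 0, 0.008],
)

```text
time_s: 44.65
tool_pos: [0.4468, 0.0513, 0.022]
orientation: [[-0.0, -0.98, -0.197], [-0.001, -0.197, 0.98], [-1.0, 0.0, -0.001]]
force: [-2.9, -1.6, 7.5]
grip_width: 0.0122
```

Touch on the large pear confirmed (7.5 N upward). On to the small pear.

Request:
carry_out(
  rows=[-0.01, 0, 0, 0, 0.008, -0.015, 0, 0, 0, 0.008, 0, 0.0017, -0.0218, 0, 0.008, 0, 0.0017, -0.0218, 0, 0.008, 0, 0.0016, -0.0218, 0, 0.008, 0, 0, 0, 0, 0.008, 0.01, 0, 0, 0, 0.008, 0.008, 0, 0, 0, 0.008, 0, 0, 0, 0, 0.008, 0, 0, 0, 0, 0.008],
)

```text
time_s: 45.48
tool_pos: [0.4544, -0.0126, 0.028]
orientation: [[-0.002, -0.98, -0.199], [0.001, -0.199, 0.98], [-1.0, 0.001, 0.001]]
force: [0.5, 0.2, 0.0]
grip_width: 0.0121
```

```bash
python3 - <<'E'
from h import *
s=monitor.sense(); go(.4548,-.0135,.0227,None,s); c=capture("side"); tip(c,s); t=capture("top")
for n,q in(("s",c),("t",t)):
  for ce,a,P,r in blobs(q,(8,20,215),(25,105,255),z=.022,amin=60):
    if .35<P[:,0].mean()<.6 and abs(P[:,1].mean())<.13 and a<600: print(n,ce.round(),a,np.round(r[0]),np.round(r[1]))
E
```

```text
at [ 0.4544 -0.0126  0.028 ] jaw 101.5 shift mm [ 5.3 -0.2 -1. ] spin [] q7 1.04 t 45.5 F [0.5 0.2 0. ] w 0.0121
dark -1 75 mean [0.5078 0.0017 0.0371] rel y range [0.0432 0.0665] end z [0.5178 0.0034 0.0333] relz end 0.0054 j mean 0.0034
s [343. 188.] 176 [532. -57.] [45. 64.]
s [319. 237.] 102 [512. 105.] [108.  16.]
t [378. 196.] 571 [ 556. -104.] [142. 106.]
t [310. 197.] 432 [561.  38.] [102. 130.]
t [308. 216.] 261 [513.  68.] [40. 67.]
```

Request:
carry_out(
  rows=[0.002, 0, -0.001, 0, 0.008, 0.002, 0, 0, 0, 0.008, 0.002, 0, 0, 0, 0.008, 0, 0, 0, 0, 0.008, 0, 0, 0, 0, 0.008, 0, 0, 0, 0, 0.008, 0, 0, 0, 0, 0.008, 0, 0, 0, 0, 0.008, 0, 0, 0, 0, 0.008, 0, 0, 0, 0, 0.008],
)

```text
time_s: 46.42
tool_pos: [0.4553, -0.0146, 0.0227]
orientation: [[0.0, -0.98, -0.197], [-0.0, -0.197, 0.98], [-1.0, -0.0, -0.0]]
force: [-2.5, 0.7, 5.4]
grip_width: 0.0124
```

Touch on the small pear (5.4 N). Next, the disc.

Request:
carry_out(
  rows=[-0.01, 0, 0, 0, 0.008, -0.015, 0, 0, 0, 0.008, 0, 0.002, -0.0208, 0, 0.008, 0, 0.002, -0.0208, 0, 0.008, 0, 0.002, -0.0208, 0, 0.008, 0, 0, 0, 0, 0.008, 0.01, 0, 0, 0, 0.008, 0.009, 0, 0, 0, 0.008, 0, 0, 0, 0, 0.008, 0, 0, 0, 0, 0.008],
)

```text
time_s: 47.25
tool_pos: [0.461, -0.0759, 0.0279]
orientation: [[-0.002, -0.98, -0.199], [0.001, -0.199, 0.98], [-1.0, 0.001, 0.001]]
force: [-1.3, 0.5, -0.7]
grip_width: 0.0123
```

```bash
python3 - <<'E'
from h import *
s=monitor.sense(); go(.4618,-.077,.0227,None,s); c=capture("side"); tip(c,s)
for n,q in(("s",c),):
  for ce,a,P,r in blobs(q,(8,20,215),(25,105,255),z=.022,amin=60):
    if .35<P[:,0].mean()<.6 and abs(P[:,1].mean())<.13 and a<600: print(n,ce.round(),a,np.round(r[0]),np.round(r[1]))
E
```

```text
at [ 0.461  -0.0759  0.0279] jaw 101.5 shift mm [ 5.2 -0.6 -1.3] spin [] q7 1.18 t 47.2 F [-1.3  0.5 -0.7] w 0.0123
dark -1 63 mean [ 0.5142 -0.0614  0.0375] rel y range [0.0438 0.0661] end z [ 0.5246 -0.0627  0.0339] relz end 0.006 j mean 0.0036
s [340. 188.] 105 [533. -57.] [32. 69.]
s [310. 234.] 110 [529. 102.] [142.  24.]
```

Request:
carry_out(
  rows=[0.002, 0, 0, 0, 0.008, 0.002, 0, 0, 0, 0.008, 0.002, 0, 0, 0, 0.008, 0, 0, 0, 0, 0.008, 0, 0, 0, 0, 0.008, 0, 0, 0, 0, 0.008, 0, 0, 0, 0, 0.008, 0, 0, 0, 0, 0.008, 0, 0, 0, 0, 0.008, 0, 0, 0, 0, 0.008],
)

```text
time_s: 48.13
tool_pos: [0.4618, -0.0769, 0.0227]
orientation: [[0.0, -0.98, -0.197], [0.0, -0.197, 0.98], [-1.0, -0.0, 0.0]]
force: [-2.2, 1.5, 4.3]
grip_width: 0.0125
```

Touch on the disc (4.3 N). Next the brush goes to its bay, heading -84°.

Request:
carry_out(
  rows=[-0.015, 0, 0, 0, 0.008, -0.018, 0, 0, 0, 0.008, -0.018, 0, 0, 0, 0.008, -0.016, 0, 0, 0, 0.008, 0, -0.0277, 0.0036, 0, 0.008, 0, -0.0277, 0.0036, 0, 0.008, 0, -0.0277, 0.0036, 0, 0.008, 0, -0.0277, 0.0036, 0, 0.008, 0, -0.0277, 0.0036, 0, 0.008, 0, 0, 0, 0, 0.008],
)

```text
time_s: 48.97
tool_pos: [0.5989, -0.0299, 0.0898]
orientation: [[0.005, -0.98, -0.198], [0.003, -0.198, 0.98], [-1.0, -0.005, 0.002]]
force: [0.2, -0.1, -0.4]
grip_width: 0.0122
```

Request:
carry_out(
  rows=[0, 0, 0, 7.16, 0.008, 0, 0, 0, 7.16, 0.008, 0, 0, 0, 7.16, 0.008, 0, 0, 0, 7.16, 0.008, 0, 0, 0, 7.16, 0.008, 0, 0, 0, 7.16, 0.008, 0, 0, 0, 7.16, 0.008, 0, 0, 0, 7.16, 0.008, 0, 0, 0, 7.16, 0.008, 0, 0, 0, 7.16, 0.008],
)

```text
time_s: 49.8
tool_pos: [0.5933, -0.0328, 0.0892]
orientation: [[-0.001, -0.491, 0.871], [-0.001, 0.871, 0.491], [-1.0, -0.0, -0.001]]
force: [-0.3, 0.2, -1.3]
grip_width: 0.0123
```

Request:
carry_out(
  rows=[0, 0, 0, 5.92, 0.008, 0, 0, 0, 5.92, 0.008, 0, 0, 0, 5.92, 0.008, 0, 0, 0, 5.92, 0.008, 0.02, 0, 0, 0, 0.008, 0.02, 0, 0, 0, 0.008, 0.015, 0, 0, 0, 0.008, 0, 0, 0, 0, 0.008, 0, 0, 0, 0, 0.008, 0, 0, 0, 0, 0.008],
)

```text
time_s: 50.63
tool_pos: [0.5944, -0.0322, 0.0353]
orientation: [[0.001, -0.106, 0.994], [0.0, 0.994, 0.106], [-1.0, -0.0, 0.001]]
force: [0.2, 0.2, 0.9]
grip_width: 0.0122
```

```bash
python3 - <<'E'
from h import *
s=monitor.sense(); go(.594,-.032,-.010,6.1,s); c=capture("side"); brush(c,s); tip(c,s); t=capture("top"); tip(t,s)
for n,q in(("s",c),("t",t)):
  for ce,a,P,r in blobs(q,(8,20,215),(25,105,255),z=.022,amin=60):
    if .35<P[:,0].mean()<.6 and abs(P[:,1].mean())<.13 and a<600: print(n,ce.round(),a,np.round(r[0]),np.round(r[1]))
E
```

```text
at [ 0.5944 -0.0322  0.0353] jaw 6.1 shift mm [45.3  0.3 -0.5] spin -0.0 q7 -0.27 t 50.6 F [0.2 0.2 0.9] w 0.0122
tan [307.  61.] 354 [0.5767 0.0071 0.3722] dir [-0.837 -0.325 -0.44 ] ends [0.607 0.019 0.388] [ 0.546 -0.005  0.356]
tan [312. 113.] 117 [ 0.5791 -0.0061  0.2551] dir [ 0.87   0.492 -0.03 ] ends [ 0.549 -0.023  0.256] [0.61  0.011 0.254]
tan [328. 200.] 3086 [ 0.546  -0.0156  0.0142] dir [0.048 0.998 0.049] ends [ 0.539 -0.161  0.007] [0.552 0.109 0.02 ]
s [356. 175.] 65 [ 528. -116.] [74. 52.]
s [356. 197.] 69 [479. -76.] [131.  49.]
s [346. 189.] 222 [520. -64.] [54. 91.]
s [324. 223.] 328 [506.  60.] [89. 55.]
s [316. 236.] 79 [512. 105.] [108.  16.]
t [311. 198.] 416 [564.  43.] [145.  77.]
t [357. 212.] 180 [527. -64.] [38. 38.]
t [307. 216.] 206 [513.  68.] [40. 67.]
t [356. 226.] 213 [493. -67.] [83. 43.]
```

Request:
carry_out(
  rows=[0.01, 0, 0, 0, 0.008, 0.01, 0, 0, 0, 0.008, 0.007, 0, 0, 0, 0.008, 0.004, 0, 0, 0, 0.008, 0.003, 0, 0, 0, 0.008, 0.003, 0, 0, 0, 0.008, 0.003, 0, 0, 0, 0.008, 0.003, 0, 0, 0, 0.008, 0, 0, 0, 0, 0.008, 0, 0, 0, 0, 0.008],
  grip_force=20,
)

```text
time_s: 51.57
tool_pos: [0.5951, -0.029, -0.0073]
orientation: [[0.002, -0.108, 0.994], [0.003, 0.994, 0.108], [-1.0, 0.002, 0.003]]
force: [-1.4, 4.4, 8.6]
grip_width: 0.0126
```

```bash
python3 - <<'E'
from h import *
s=monitor.sense(); go(.594,-.032,-.010,6.1,s); c=capture("side"); X=cloud(c); h=cv2.cvtColor(c["image"],cv2.COLOR_RGB2HSV)
# points over the brush bay axis: height profile along tray y
C=np.array([.5931,-.0235]); ex=np.array([.9943,.106]); ey=np.array([-.106,.9943]); d=X[...,:2]-C; tx=d@ex; ty=d@ey
for k in np.arange(-.085,.09,.01):
    m=(np.abs(tx)<.012)&(np.abs(ty-k)<.005)&(X[...,2]<.06); print(round(k,3),m.sum(),np.round(X[...,2][m].max(),3) if m.sum() else None,end=" | ")
E
```

```text
at [ 0.5951 -0.029  -0.0073] jaw 6.2 shift mm [ 2.7 -2.9 -1.4] spin 0.1 q7 -0.31 t 51.6 F [-1.4  4.4  8.6] w 0.0126
-0.085 4 0.008 | -0.075 2 0.005 | -0.065 2 0.003 | -0.055 3 0.009 | -0.045 2 0.005 | -0.035 3 0.022 | -0.025 5 0.004 | -0.015 18 0.058 | -0.005 37 0.059 | 0.005 87 0.059 | 0.015 32 0.037 | 0.025 38 0.039 | 0.035 42 0.04 | 0.045 39 0.041 | 0.055 46 0.045 | 0.065 52 0.046 | 0.075 68 0.048 | 0.085 26 0.042 |
```

Request:
carry_out(
  rows=[0.002, 0, 0, 0, 0.008, 0.001, 0, 0, 0, 0.008, 0, 0, 0, 0, 0.008, 0, 0, 0, 0, 0.025, 0, 0, 0, 0, 0.03, 0, 0, 0, 0, 0.03, 0, 0, 0, 0, 0.03, 0, 0, 0, 0, 0.03, 0, 0, 0, 0, 0.03, -0.003, 0, 0, 0, 0.03],
)

```text
time_s: 52.45
tool_pos: [0.5934, -0.0323, -0.009]
orientation: [[-0.001, -0.106, 0.994], [-0.0, 0.994, 0.106], [-1.0, 0.0, -0.001]]
force: [-0.3, 0.9, 0.7]
grip_width: 0.0301
```

Request:
carry_out(
  rows=[-0.01, 0, 0, 0, 0.03, -0.02, 0, 0, 0, 0.03, -0.03, 0, 0, 0, 0.03, -0.03, 0, 0, 0, 0.03, -0.03, 0, 0, 0, 0.03, 0, -0.03, 0, 0, 0.03, 0, -0.04, 0, 0, 0.03, 0, -0.04, 0, 0, 0.03, 0, -0.04, 0, 0, 0.03, 0, -0.04, 0, 0, 0.03],
)

```text
time_s: 53.28
tool_pos: [0.6142, -0.2229, 0.113]
orientation: [[0.001, -0.107, 0.994], [-0.001, 0.994, 0.107], [-1.0, -0.001, 0.001]]
force: [0.7, 1.2, 0.1]
grip_width: 0.0299
```

Request:
carry_out(
  rows=[0, -0.03, 0, 0, 0.03, 0, -0.03, 0, 0, 0.03, 0, -0.03, 0, 0, 0.03, 0, -0.03, 0, 0, 0.03, 0, 0, 0, 0, 0.03, 0, 0, 0, 0, 0.03, 0, 0, 0, 0, 0.03, 0, 0, 0, 0, 0.03, 0, 0, 0, 0, 0.03, 0, 0, 0, 0, 0.03],
)

```text
time_s: 54.12
tool_pos: [0.6273, -0.3388, 0.1121]
orientation: [[0.0, -0.108, 0.994], [0.0, 0.994, 0.108], [-1.0, 0.0, 0.0]]
force: [0.5, -0.0, 0.2]
grip_width: 0.0301
```

```bash
python3 - <<'E'
from h import *
s=monitor.sense(); print(s["tool_pos"],s["time_s"]); c=capture("side"); t=capture("top")
C=np.array([.5488,-.0282]); ex=np.array([.9943,.106]); ey=np.array([-.106,.9943])
for n,q in(("s",c),("t",t)):
  X=cloud(q); d=X[...,:2]-C; tx=d@ex; ty=d@ey; Z=X[...,2]
  def prof(x0,x1,ks,w):
    return [(round(k*1000),float(np.round(np.median(Z[m])*1000,1)) if (m:=((tx>x0)&(tx<x1)&(np.abs(ty-k)<w))).sum() else None) for k in ks]
  print(n,"brush",prof(.039,.050,np.arange(-.085,.09,.017),.006))
  for nm,y0,y1,x in(("large",.098,.098,.02),("small",.032,.032,.016),("disc",-.034,-.034,.012)):
    print(n,nm,[(dx,dy,float(np.round(np.median(Z[m])*1000,1))) for dx in(-x,0,x) for dy in(-.008,0,.008) if (m:=(np.hypot(tx+.026-dx,ty-y0-dy)<.004)).sum()])
for ce,a,P,r in blobs(t,(8,20,215),(25,105,255),z=.022,amin=60):
    if .35<P[:,0].mean()<.6 and abs(P[:,1].mean())<.13 and a<600: o,ax,L=pear(P,0,0,0,0); print(ce.round(),a,"o",o.round(4),"head",np.degrees(np.arctan2(ax[1],ax[0])).round(1),L.round(4))
pot(c)
a=cv2.resize(t["image"][150:280,280:510],None,fx=3.4,fy=3.4,interpolation=cv2.INTER_CUBIC); save(a,"d1.png")
E
```

```text
[ 0.62725925 -0.33880421  0.1120698 ] 54.1167
s brush [(-85, 8.1), (-68, 17.0), (-51, 17.8), (-34, 18.9), (-17, 20.9), (0, 21.2), (17, 20.8), (34, 20.9), (51, 21.4), (68, 21.3), (85, 11.3)]
s large [(-0.02, -0.008, 20.7), (-0.02, 0, 20.9), (-0.02, 0.008, 20.5), (0, -0.008, 21.1), (0, 0, 20.4), (0, 0.008, 21.8), (0.02, -0.008, 21.5), (0.02, 0, 21.0), (0.02, 0.008, 20.3)]
s small [(-0.016, -0.008, 20.6), (-0.016, 0, 21.2), (-0.016, 0.008, 15.9), (0, -0.008, 20.5), (0, 0, 20.8), (0, 0.008, 20.1), (0.016, -0.008, 21.3), (0.016, 0, 20.4), (0.016, 0.008, 21.0)]
s disc [(-0.012, -0.008, 20.1), (-0.012, 0, 20.9), (-0.012, 0.008, 21.5), (0, -0.008, 21.3), (0, 0, 20.3), (0, 0.008, 20.8), (0.012, -0.008, 22.0), (0.012, 0, 21.1), (0.012, 0.008, 21.9)]
t brush [(-85, 4.0), (-68, 19.5), (-51, 20.1), (-34, 21.6), (-17, 22.1), (0, 22.7), (17, 21.1), (34, 21.4), (51, 22.3), (68, 22.3), (85, 8.7)]
t large [(-0.02, -0.008, 22.6), (-0.02, 0, 22.2), (-0.02, 0.008, 22.9), (0, -0.008, 23.2), (0, 0, 22.5), (0, 0.008, 24.4), (0.02, -0.008, 23.1), (0.02, 0, 23.7), (0.02, 0.008, 24.3)]
t small [(-0.016, -0.008, 23.4), (-0.016, 0, 24.2), (-0.016, 0.008, 11.8), (0, -0.008, 23.6), (0, 0, 25.6), (0, 0.008, 22.0), (0.016, -0.008, 23.3), (0.016, 0, 22.8), (0.016, 0.008, 22.2)]
t disc [(-0.012, -0.008, 24.7), (-0.012, 0, 23.1), (-0.012, 0.008, 23.0), (0, -0.008, 22.8), (0, 0, 23.4), (0, 0.008, 24.0), (0.012, -0.008, 22.4), (0.012, 0, 23.8), (0.012, 0.008, 22.9)]
[333. 214.] 180 o [ 5.209e-01 -4.000e-04] head -171.6 0.0547
[357. 212.] 185 o [ 0.5276 -0.0641] head 26.4 0.0395
[309. 217.] 292 o [0.5123 0.0647] head -168.5 0.069
pot ring 89 [ 0.4135 -0.3462] 0.0352
```

View pics/d1.png

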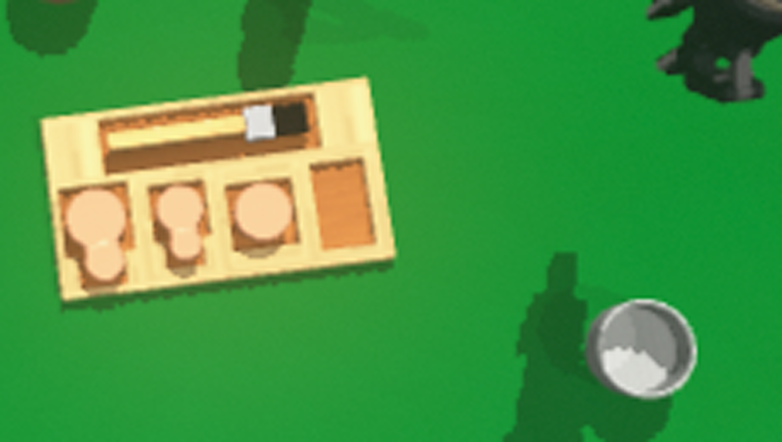

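Everything sits flat: the block tops read 21–24 mm (22 expected), and the brush handle top is level at 21–22 mm along the bay. The pot is upright and the strap bay is empty. Handing in.

```bash
python3 -c "
from cell import sign_off; print(sign_off())"
```

```text
the job is handed in; nothing more can be done
None
```

The job is done and handed in at about 54 s. The large pear, small pear and disc are in their bays; there was no strap block today.

**Painting:** I tilted the brush about 20° in the grip by pressing its handle on the pot rim. I then dipped the tip about 9 mm below the rim and touched the large pear, small pear and disc in that order. Upward contact forces were about 7.5, 5.4 and 4.3 N. The brush then went into its long bay, and nothing needed putting back.

**Last checks:**
- **Blocks:** the tops are level at 21–24 mm, against 22 mm expected.
- **Brush:** it lies flat in its bay, somewhat to the far side.
- **Pot:** it is upright, at the same place as before to within about 2 mm.
- **Other things:** the arm never went to the bottle, rings or weight, but I did not re-measure them.

**What failed or disagreed:**
- The fingertips sat roughly 30 mm above the reported TCP height. The first grasp closed above the small pear because of this; I measured the offset and corrected for it.
- The two cameras differ by about 2 mm in height.
- The large pear lies about 5° askew of the tray axis, but flat within its bay.
- Dip depth and touch positions come from camera depth and wrist force only, good to about 2–3 mm.

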